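Reload a tube rotator with the 16 mm tubes

TASK

The tube rotator's run is over. First switch it off by pulling its toggle fully over towards you, and only then change the batch: take the finished tubes out of its clips and lay them flat, side by side, on the floor of the steel tray without dropping them, and press every 16 mm tube that lies on the grey mat down into a clip of its own, centred and fully home so that the sprung jaw closes over it; leave the thinner and the fatter tubes lying where they are and do not knock over the beaker. When the old tubes are out and all the new ones are in, switch the rotator on again by pushing the toggle fully over, away from you.

Things in the scene. Friction and masses are not known exactly. Their poses are not given: they have to be found in the camera images.
- tube_a: A 16 mm tube waiting on the grey bench mat (2 mm thick), to be loaded; None if absent. Round plastic tube, 16 mm in diameter, 110 mm long, with a black flat-sided cap (28 mm wide, 16 mm thick, so it lies level and does not roll). Origin on its axis at mid-length; x along the axis to the cap (round part -55 to +33 mm, cap +33 to +55 mm). 18 to 35 g.
- tube_b: A 16 mm tube waiting on the grey bench mat (2 mm thick), to be loaded; None if absent. Round plastic tube, 16 mm in diameter, 110 mm long, with a black flat-sided cap (28 mm wide, 16 mm thick, so it lies level and does not roll). Origin on its axis at mid-length; x along the axis to the cap (round part -55 to +33 mm, cap +33 to +55 mm). 18 to 35 g.
- tube_c: A 16 mm tube waiting on the grey bench mat (2 mm thick), to be loaded; None if absent. Round plastic tube, 16 mm in diameter, 110 mm long, with a black flat-sided cap (28 mm wide, 16 mm thick, so it lies level and does not roll). Origin on its axis at mid-length; x along the axis to the cap (round part -55 to +33 mm, cap +33 to +55 mm). 18 to 35 g.
- tube_d: A 16 mm tube waiting on the grey bench mat (2 mm thick), to be loaded; None if absent. Round plastic tube, 16 mm in diameter, 110 mm long, with a black flat-sided cap (28 mm wide, 16 mm thick, so it lies level and does not roll). Origin on its axis at mid-length; x along the axis to the cap (round part -55 to +33 mm, cap +33 to +55 mm). 18 to 35 g.
- done_1: A finished 16 mm tube, at the start in clip 1 of the rotator; None if absent. Round plastic tube, 16 mm in diameter, 110 mm long, with a black flat-sided cap (28 mm wide, 16 mm thick, so it lies level and does not roll). Origin on its axis at mid-length; x along the axis to the cap (round part -55 to +33 mm, cap +33 to +55 mm). 18 to 35 g.
- done_2: A finished 16 mm tube, at the start in clip 2 of the rotator; None if absent. Round plastic tube, 16 mm in diameter, 110 mm long, with a black flat-sided cap (28 mm wide, 16 mm thick, so it lies level and does not roll). Origin on its axis at mid-length; x along the axis to the cap (round part -55 to +33 mm, cap +33 to +55 mm). 18 to 35 g.
- done_3: A finished 16 mm tube, at the start in clip 3 of the rotator; None if absent. Round plastic tube, 16 mm in diameter, 110 mm long, with a black flat-sided cap (28 mm wide, 16 mm thick, so it lies level and does not roll). Origin on its axis at mid-length; x along the axis to the cap (round part -55 to +33 mm, cap +33 to +55 mm). 18 to 35 g.
- done_4: A finished 16 mm tube, at the start in clip 4 of the rotator; None if absent. Round plastic tube, 16 mm in diameter, 110 mm long, with a black flat-sided cap (28 mm wide, 16 mm thick, so it lies level and does not roll). Origin on its axis at mid-length; x along the axis to the cap (round part -55 to +33 mm, cap +33 to +55 mm). 18 to 35 g.
- thin_a: A look-alike tube of another size on the grey mat, not for this rotator. Round plastic tube, 12 mm in diameter, 110 mm long, with a black flat-sided cap (21 mm wide, 12 mm thick, so it lies level and does not roll). Origin on its axis at mid-length; x along the axis to the cap (round part -55 to +33 mm, cap +33 to +55 mm). 15 g.
- thin_b: A look-alike tube of another size on the grey mat, not for this rotator. Round plastic tube, 12 mm in diameter, 110 mm long, with a black flat-sided cap (21 mm wide, 12 mm thick, so it lies level and does not roll). Origin on its axis at mid-length; x along the axis to the cap (round part -55 to +33 mm, cap +33 to +55 mm). 15 g.
- fat_a: A look-alike tube of another size on the grey mat, not for this rotator. Round plastic tube, 21 mm in diameter, 110 mm long, with a black flat-sided cap (37 mm wide, 21 mm thick, so it lies level and does not roll). Origin on its axis at mid-length; x along the axis to the cap (round part -55 to +33 mm, cap +33 to +55 mm). 40 g.
- rotator: Tube rotator, fixed: ivory base 124 x 390 x 20 mm, over it a level, locked aluminium paddle, 110 x 270 mm, top 96 mm above the bench, with four grey fork clips in a row. Origin on the bench below the paddle's centre; y along the row to the motor housing (x -62 to 62, y 150 to 225, 132 mm high); the switch console is in front of it (x -180 to -62, 50 mm high). Bearing post at y = -157, 101 mm high.
- clip1 (a point): Clip 1 of 4, at y = -90 mm on the rotator: where the middle of a seated tube lies (26 mm above the paddle, 122 mm above the bench). x along the tube, y towards jaw and motor, z up. The clip has two stations, each 8 mm wide, at x = -22 and +22 mm, with 36 mm free between them for the fingers; nothing there is higher than 8 mm above the paddle. Same for all clips.
- jaw1 (a joint): Angle (rad) of clip 1's sprung jaw: 0 closed, also (under 0.03) when a 16 mm tube sits fully home; about 0.1 while a tube is forced past its lip. Hinge along x, 13 mm to +y of the clip point and 21 mm below it.
- clip2 (a point): Clip 2 of 4, at y = -30 mm on the rotator: where the middle of a seated tube lies (26 mm above the paddle, 122 mm above the bench). x along the tube, y towards jaw and motor, z up. At each station, about this point: a saddle 8 mm below it, a fixed prong with its face at y = -9 mm and its top 10.5 mm above, and on the +y side a finger of the jaw (its tab ends 14 mm above). Same for all clips.
- jaw2 (a joint): Angle (rad) of clip 2's sprung jaw: 0 closed, also (under 0.03) when a 16 mm tube sits fully home; about 0.1 while a tube is forced past its lip. Hinge along x, 13 mm to +y of the clip point and 21 mm below it.
- clip3 (a point): Clip 3 of 4, at y = 30 mm on the rotator: where the middle of a seated tube lies (26 mm above the paddle, 122 mm above the bench). x along the tube, y towards jaw and motor, z up. To load: hold a tube level along x, over this point, push it straight down past the jaw's rounded lip (5 to 15 N) until it rests in the saddle and the jaw springs back over it. Same for all clips.
- jaw3 (a joint): Angle (rad) of clip 3's sprung jaw: 0 closed, also (under 0.03) when a 16 mm tube sits fully home; about 0.1 while a tube is forced past its lip. Hinge along x, 13 mm to +y of the clip point and 21 mm below it.
- clip4 (a point): Clip 4 of 4, at y = 90 mm on the rotator: where the middle of a seated tube lies (26 mm above the paddle, 122 mm above the bench). x along the tube, y towards jaw and motor, z up. To unload: pull the tube straight up (5 to 15 N). The cap may face either way along x but must lie outside the stations. Clips are 60 mm apart in y. Same for all clips.
- jaw4 (a joint): Angle (rad) of clip 4's sprung jaw: 0 closed, also (under 0.03) when a 16 mm tube sits fully home; about 0.1 while a tube is forced past its lip. Hinge along x, 13 mm to +y of the clip point and 21 mm below it.
- switch (a joint): Toggle switch of the rotator, angle in rad: 0 fully off (leans to the rotator's -x, towards the robot), 0.9 fully on (leans to +x, away). It is on (0.8 to 0.9) at the start, stays where it is left and moves with about 2 N at its tip.
- switch_tip (a point): Top end of the toggle: a black stub 12 mm thick. The toggle is 34 mm long from its pivot, which lies on the console at x = -135, y = 192.5, z = 52 mm in the rotator's frame and turns about y.
- tray_in (a point): Centre of the inner floor of the steel tray for the finished tubes (fixed; 140 (x) x 200 (y) x 20 mm outside, walls and floor 3 mm, so inside 134 x 194 mm and 17 mm deep); x and y along its sides, z up. A tube laid along x fits lengthwise, three lie side by side in y, 60 mm apart.
- beaker: Small glass beaker standing on the bench, 50 mm wide, 60 mm high; origin under its foot.
Mind the look-alikes: they are no part of the job. What is shaped like the tube_a but blue or orange is not meant.

How it is judged:
By the outcome, as a careful person would: the job done as asked, in the order asked, and still so for the second after the job is handed in, with the robot touching nothing.
Of done_1, done_2, done_3, done_4 only 2 to 3 are there at a start; the rules pass over those that are not, and their reading is None.
Of tube_a, tube_b, tube_c, tube_d only 3 to 4 are there at a start; the rules pass over those that are not, and their reading is None.
At some moment in a run one of tube_a, tube_b, tube_c, tube_d may be knocked a few centimetres aside while the robot is not near it.
It also fails if it takes over 210 s, if anything falls off the work surface, if the arm or the gripper's body presses on something with over 40 N, if the wrist force passes 120 N, or if a joint passes its speed limit or range.

ROBOT

A 7-joint arm with a two-finger parallel gripper is mounted at the origin on the work surface. World frame = base frame: x ahead of the robot, y to its left, z up, the work surface at z = 0. Lengths are in m, angles in rad, forces in N, time in s.
With the tool pointing down it reaches from about 0.4 to 0.9 m from the base axis. Payload 5.5 kg.
Tool frame: the origin (TCP) lies at the very end of the fingers, on their centre line; the grasp point (between the pads) lies 19 mm behind it (ctrl.hold_point_z is the distance from the TCP to the grasp point, in m); z points along the fingers, y is the line along which they close (so a half turn about z gives the same grasp; the last joint's range is limited). The gripper opens to 92 mm and grips with 3 to 60 N. Pads are 19 mm wide; open, the fingers measure 130 mm over their backs; the gripper's body (75 mm by 190 mm) begins 47 mm behind the grasp point.
Start: joints at [0.263, 0.501, -0.427, 1.55, 0.221, 1.138, -0.21], TCP at [0.65, 0, 0.227] pointing down, gripper open.
Joint ranges: [-2.88, 2.88], [-0.31, 2.03], [-1.54, 1.56], [0.2, 2.42], [-1.41, 4.55], [0.19, 2.02], [-2.57, 2.57]. Speed limits (rad/s): [2.57, 2.57, 3.14, 3.14, 3.14, 3.14, 3.14].

INTERFACE

Orientations are given as a rotation vector (axis times angle).
In Python, from bench import ctrl, eyes, order, models gives the robot as it stands. The module is installed in compiled form; this text tells all that it offers.
- The arm moves only by the tool move_arm, never from a script. Its argument "commands" is a list of rows, each a list of 7 numbers: the shift along the tool's x, y, z in m, then the turn, a rotation vector about the tool's x, y, z in degrees, then the opening, from 0 (shut) to 1 (fully open). In form: [[tx, ty, tz, wx, wy, wz, fingers], ...]. A call has 1 to 12 rows; each row shifts and turns the commanded pose from where the row before left it, along the tool's axes as they then stand; what a row does not reach is not made up. A row lasts 1/12 s, in which the tool goes at most 41.7 mm and 7.16 degrees, less where a joint would pass 70% of its speed; a pose out of reach is approached as far as the arm can. A call is refused whole if a number of a shift passes 0.0417 or a number of a turn 7.16, either way. A call with a gripper value outside its range is refused whole. The fingers move at their own pace and stop on an object; "squeeze" is the grip in N (left out, the last holds). Time passes only in rows, so rows that do not move let the fingers close. It gives the time, the measured TCP pose, the force, the opening and the grip force at its end, in the units of the state.
- ctrl.get_state(): the state, without advancing time (a new reading comes with each control period).
- eyes.get_image(name): name is "scene" or "side" or "wrist"; returns a dict with "color" (400x640x3 uint8, red, green, blue), "z_map" (400x640 float32, m along the optical axis (not along the pixel's ray), 0 where there is no reading), "intrinsics" (3x3 intrinsics, pixels), "D" ([k1, k2, p1, p2, k3] as OpenCV has them; the pictures are not rectified), "rvec" (rotation vector, rad) and "tvec" (3), from world to camera coordinates, as OpenCV has them. Camera axes: x right, y down, z forward; pixel columns grow to the right and rows downward; lengths in m; the calibration is good to about 2 mm. A picture is of the moment at which its call begins.
- order.close_job(): hands the job in; it is judged then, once.
Trained networks look in a picture, given as the dict that the camera call returned (one of the last four; its "shot" number tells which), for a name from the list of things; names that differ only in an ending like _2 or _b are one class to them, and where a whole thing is asked for, a point or a joint stands for the part that bears it (a point fixed in the world has none). Each returns a list of dicts, best first, with "p" (0 to 1); they miss things now and then, are a little off and sometimes report something else, mostly with a low value. They report only what shows in the picture. A call takes as long as a camera call. They do not tell look-alikes from the thing itself.
- models.find_in(query, picture): "point" ([row, column] in pixels, amid what is visible of it).
- models.regions_of(query, picture): "mask" (400x640 bool, what is visible of it) and "point" ([row, column] in pixels, amid what is visible of it).
- models.landmark_of(query, picture): "point" ([row, column] in pixels: a listed point, or the origin of a listed thing).
The state is a dict: "clock": time; "q": joint angles; "qd": joint speeds; "tau": joint torques, N m; "tcp_pos": TCP position; "tcp_rot": TCP orientation; "contact_force": force on the tool from outside, world axes, zero at the start; "ft_torque": the same for the moment, N m; "grip_width": finger opening in m; "grasp_force": force on a finger pad.
Only numpy, scipy, OpenCV 4.12 (cv2) and the standard library are available. Lean on these libraries where they do the work, as an engineer would, in place of code of your own. Each camera call takes 0.05 s, during which the arm holds its last target. There are 200 camera calls.

## Working session

There is one attempt and no reset: what is moved stays moved. The work goes in short steps, Python scripts to look and compute and a tool call to move; the robot and the scene stay as the last step left them, time stands still between calls to the robot, and variables do not carry over. Pictures are saved under pics/ and viewed, at most 14 in all, crops included, and the job is handed in when it is done.

Besides the shell and the picture viewer there is one more tool, called after "Call:" as name(argument=value, ...) on one line, values as JSON. move_arm: Moves the arm, as the interface text tells. Its arguments: {"type":"object","properties":{"commands":{"type":"array"},"squeeze":{"type":"number"}},"required":["commands"]}

```bash
mkdir -p pics; cat > h.py <<'E'
import numpy as np, cv2
from bench import ctrl, eyes, order, models
def save(n,p): cv2.imwrite('pics/'+n+'.png',p['color'][:,:,::-1])
def cam(p):
    R=cv2.Rodrigues(np.array(p['rvec'],float))[0]; return R,np.array(p['tvec'],float).ravel(),np.array(p['intrinsics'],float),np.array(p['D'],float)
def ray(p,rc):
    R,t,K,D=cam(p); rc=np.atleast_2d(np.array(rc,float))
    u=cv2.undistortPoints(rc[:,None,::-1].copy(),K,D)[:,0]
    d=np.c_[u,np.ones(len(u))]@R; return -R.T@t,d
def onz(p,rc,z):
    o,d=ray(p,rc); return o+d*((z-o[2])/d[:,2])[:,None]
def dep(p,rc):
    rc=np.atleast_2d(np.array(rc)); z=p['z_map'][rc[:,0].astype(int),rc[:,1].astype(int)]
    o,d=ray(p,rc); return (o+d*z[:,None])[z>0]
def proj(p,X):
    R,t,K,D=cam(p); return cv2.projectPoints(np.atleast_2d(np.array(X,float)),R,t,K,D)[0][:,0,::-1]
def tri(ps,rcs):
    A=np.zeros((3,3));b=np.zeros(3)
    for p,rc in zip(ps,rcs):
        o,d=ray(p,rc); d=d[0]/np.linalg.norm(d[0]); M=np.eye(3)-np.outer(d,d); A+=M;b+=M@o
    return np.linalg.solve(A,b)
E
python3 - <<'E'
from h import *
np.set_printoptions(precision=4,suppress=True)
s=ctrl.get_state(); print(s['tcp_pos'],s['tcp_rot'],s['grip_width'],s['contact_force'],ctrl.hold_point_z)
for n in ['scene','side','wrist']:
    p=eyes.get_image(n); save(n,p); print(n, ray(p,[200,320]))
    for q in ['tube_a','thin_a','fat_a','done_1','clip1','switch_tip','tray_in','beaker','rotator','clip4']:
        try:
            r=models.landmark_of(q,p)
            print(q,[(np.round(x['point']).tolist(),round(x['p'],2)) for x in r[:9]])
        except Exception as e: print(q,e)
E
```

```text
[ 0.6493 -0.      0.2257] [-2.2204 -2.2205  0.0021] 0.09176820228900032 [-0.1091 -0.0352 -0.0764] 0.0188
scene (array([ 1.0748, -0.2857,  0.7814]), array([[-0.6162,  0.3283, -0.7159]]))
tube_a [([299.0, 414.0], 0.82), ([248.0, 196.0], 0.79), ([285.0, 240.0], 0.72), ([305.0, 201.0], 0.68), ([271.0, 282.0], 0.55), ([205.0, 159.0], 0.52), ([228.0, 408.0], 0.44)]
thin_a [([265.0, 150.0], 0.83), ([322.0, 154.0], 0.68), ([209.0, 387.0], 0.34)]
fat_a [([238.0, 235.0], 0.9), ([148.0, 449.0], 0.58), ([276.0, 327.0], 0.52)]
done_1 [([207.0, 386.0], 0.63), ([194.0, 404.0], 0.54), ([190.0, 428.0], 0.52)]
clip1 [([188.0, 430.0], 0.82), ([181.0, 450.0], 0.78), ([207.0, 384.0], 0.67), ([198.0, 408.0], 0.58)]
switch_tip [([150.0, 451.0], 0.47), ([189.0, 428.0], 0.17)]
tray_in [([196.0, 408.0], 0.63), ([195.0, 344.0], 0.57)]
beaker [([278.0, 326.0], 0.75), ([190.0, 432.0], 0.18)]
rotator [([227.0, 410.0], 0.62)]
clip4 [([188.0, 430.0], 0.82), ([181.0, 450.0], 0.78), ([207.0, 384.0], 0.67), ([198.0, 408.0], 0.58)]
side (array([0.1828, 0.8299, 0.9491]), array([[ 0.2555, -0.6767, -0.6905]]))
tube_a [([1
[... 508 characters left out ...]
0.42), ([157.0, 333.0], 0.4)]
tray_in [([271.0, 330.0], 0.69), ([276.0, 253.0], 0.64)]
beaker [([206.0, 277.0], 0.76)]
rotator [([276.0, 249.0], 0.78), ([209.0, 281.0], 0.64), ([138.0, 345.0], 0.6), ([156.0, 331.0], 0.54)]
clip4 [([251.0, 242.0], 0.91), ([232.0, 251.0], 0.79), ([272.0, 226.0], 0.72), ([220.0, 264.0], 0.65)]
wrist (array([0.6495, 0.0699, 0.3849]), array([[-0.0007, -0.2419, -0.9705]]))
tube_a [([99.0, 418.0], 0.95), ([263.0, 253.0], 0.81), ([327.0, 255.0], 0.7)]
thin_a []
fat_a []
done_1 [([35.0, 249.0], 0.77)]
clip1 [([36.0, 241.0], 0.62)]
switch_tip [([331.0, 252.0], 0.5)]
tray_in [([66.0, 117.0], 0.75)]
beaker [([195.0, 304.0], 0.8)]
rotator []
clip4 [([36.0, 241.0], 0.62)]
```

View pics/scene.png

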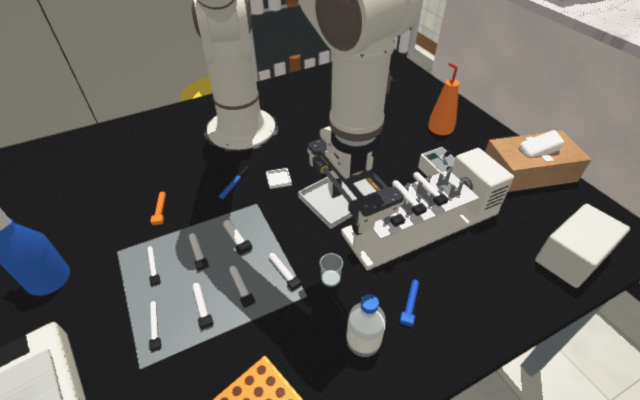

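View pics/side.png

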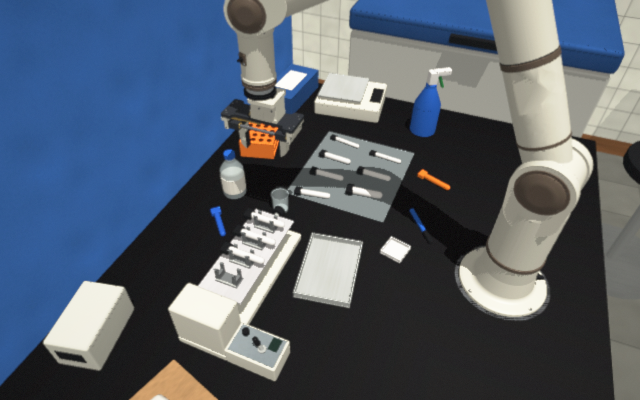

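View pics/wrist.png

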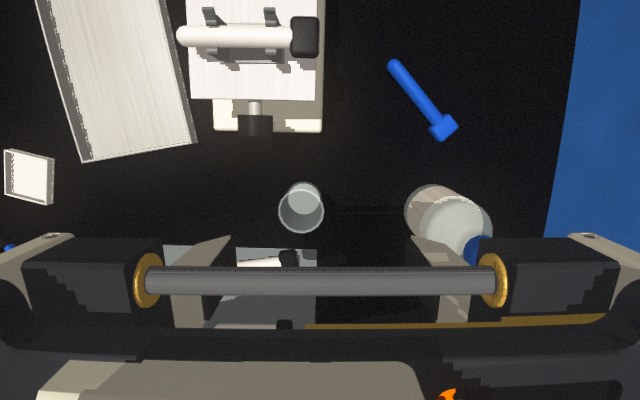

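The scene shows the mat with seven tubes (thin ones at (265,152) and (323,154), a fat one near (236,236)), the beaker at (270,330), clips 1–3 full at (208,386), (195,404), (188,428), clip 4 empty, the toggle near (165,448), and the tray at (200,330). Next I measure.

```bash
cat >> h.py <<'E'
def tubes(p,q='tube_a',minp=.25):
    out=[]
    for r in models.regions_of(q,p):
        if r['p']<minp: continue
        m=r['mask']; rc=np.argwhere(m)
        if len(rc)<30: continue
        X=dep(p,rc)
        if len(X)<20: continue
        z=np.percentile(X[:,2],90)
        (cc,cr),(w,h),a=cv2.minAreaRect(onz(p,rc,np.clip(z,.005,.2)-.005)[:,:2].astype(np.float32))
        out.append((r['p'],r['point'],len(rc),X.mean(0),z,(cc,cr),(w,h),a))
    return out
E
python3 - <<'E'
from h import *
np.set_printoptions(precision=3,suppress=True)
P={n:eyes.get_image(n) for n in ['scene','side']}
for n,p in P.items():
    print(n)
    for q in ['tube_a']:
        for t in tubes(p,q): print(q,round(t[0],2),np.round(t[1]),t[2],t[3],'z90 %.3f'%t[4],np.round(t[5],3),np.round(t[6],3),round(t[7]))
c={n:[x['point'] for x in models.landmark_of('clip1',p) if x['p']>.5] for n,p in P.items()}
for a in c['scene']:
  for b in c['side']:
    X=tri([P['scene'],P['side']],[a,b]); e=np.linalg.norm(proj(P['scene'],X)[0]-a)
    if e<4: print('clip',np.round(a),np.round(b),X,e)
for q in ['tray_in','beaker','switch_tip']:
  for n,p in P.items():
    for x in models.landmark_of(q,p)[:2]:
      print(q,n,x['p'],onz(p,x['point'],{'tray_in':.003,'beaker':0,'switch_tip':.08}[q])[0])
E
```

```text
scene
tube_a 0.94 [310. 412.] 489 [0.775 0.086 0.013] z90 0.018 [0.765 0.091] [0.031 0.115] 48
tube_a 0.92 [310. 206.] 507 [ 0.574 -0.3    0.014] z90 0.019 [ 0.566 -0.299] [0.029 0.116] 86
tube_a 0.82 [209. 159.] 267 [ 0.247 -0.313  0.013] z90 0.018 [ 0.239 -0.313] [0.028 0.113] 73
tube_a 0.7 [252. 197.] 317 [ 0.435 -0.265  0.017] z90 0.020 [ 0.424 -0.267] [0.115 0.027] 2
tube_a 0.69 [290. 245.] 389 [ 0.571 -0.208  0.016] z90 0.020 [ 0.56  -0.209] [0.112 0.028] 2
tube_a 0.62 [274. 285.] 343 [ 0.577 -0.109  0.017] z90 0.020 [ 0.569 -0.113] [0.11  0.028] 13
tube_a 0.58 [326. 153.] 272 [ 0.571 -0.396  0.013] z90 0.015 [ 0.563 -0.395] [0.015 0.105] 78
side
tube_a 0.71 [180. 429.] 173 [ 0.242 -0.309  0.011] z90 0.016 [ 0.239 -0.304] [0.035 0.108] 62
tube_a 0.65 [192. 307.] 211 [ 0.569 -0.105  0.013] z90 0.018 [ 0.564 -0.102] [0.109 0.039] 3
tube_a 0.65 [173. 322.] 167 [ 0.56  -0.205  0.014] z90 0.018 [ 0.555 -0.21 ] [0.105 0.037] 6
tube_a 0.63 [174. 371.] 190 [ 0.425 -0.261  0.013] z90 0.018 [ 0.419 -0.258] [0.041 0.109] 84
tube_a 0.6 [221. 220.] 173 [0.766 0.093 0.013] z90 0.016 [0.765 0.098] [0.024 0.109] 38
tube_a 0.58 [157. 329.] 137 [ 0.569 -0.294  0.014] z90 0.019 [ 0.563 -0.289] [0.037 0.109] 78
clip [181. 450.] [271. 227.] [0.597 0.313 0.123] 0.07948756969745377
clip [198. 411.] [236. 252.] [0.596 0.199 0.121] 0.9770953715223286
clip [191. 434.] [254. 244.] [0.594 0.258 0.118] 3.830948655461207
tray_in scene 0.77 [0.41  0.142 0.003]
tray_in scene 0.46 [ 0.628 -0.026  0.003]
tray_in side 0.6 [0.412 0.14  0.003]
tray_in side 0.56 [0.596 0.228 0.003]
beaker scene 0.84 [ 0.629 -0.026  0.   ]
beaker scene 0.17 [0.506 0.351 0.   ]
beaker side 0.71 [ 0.618 -0.024  0.   ]
beaker side 0.48 [ 0.414 -0.189  0.   ]
switch_tip scene 0.52 [0.466 0.444 0.08 ]
switch_tip side 0.64 [0.479 0.418 0.08 ]
```

Call:
move_arm(commands=[[0.031, -0.015, -0.016, 0, 0, 0, 0.5], [0.031, -0.015, -0.016, 0, 0, 0, 0.5], [0.031, -0.015, -0.016, 0, 0, 0, 0.5], [0.031, -0.015, -0.016, 0, 0, 0, 0.5], [0.031, -0.015, -0.016, 0, 0, 0, 0.5], [0.031, -0.015, -0.016, 0, 0, 0, 0.5], [0.031, -0.015, -0.016, 0, 0, 0, 0.5], [0.031, -0.015, -0.016, 0, 0, 0, 0.5], [0, 0, 0, 0, 0, 7, 0.5], [0, 0, 0, 0, 0, 7, 0.5], [0, 0, 0, 0, 0, 7, 0.5], [0, 0, 0, 0, 0, 7, 0.5]])

```text
clock: 3.25
tcp_pos: [0.5298, 0.2483, 0.355]
tcp_rot: [2.697, 1.611, 0.001]
contact_force: [0.1, -0.2, 0.1]
grip_width: 0.0459
grasp_force: 0.0
```

Call:
move_arm(commands=[[0, 0, 0, 0, 0, 7, 0.5], [0, 0, 0, 0, 0, 7, 0.5], [0, 0, 0, 0, 0, 7, 0.5], [0, 0, 0, 0, 0, 7, 0.5], [0, 0, 0, 0, 0, 7, 0.5], [0, 0, 0, 0, 0, 7, 0.5], [0, 0, 0, 0, 0, 7, 0.5], [0, 0, 0, 0, 0, 7, 0.5], [0, 0, 0, 0, 0, 6, 0.5], [0, 0, 0, 0, 0, 0, 0.5], [0, 0, 0, 0, 0, 0, 0.5]])

```text
clock: 4.17
tcp_pos: [0.5299, 0.2482, 0.3548]
tcp_rot: [-3.142, -0.005, -0.0]
contact_force: [-0.1, -0.5, -0.2]
grip_width: 0.0459
grasp_force: 0.0
```

```bash
python3 - <<'E'
from h import *
np.set_printoptions(precision=4,suppress=True)
s=ctrl.get_state(); print(s['tcp_pos'],cv2.Rodrigues(s['tcp_rot'])[0],s['grip_width'],s['q'])
p=eyes.get_image('wrist'); save('w1',p)
for q,z in [('clip1',.122),('switch_tip',.083),('tray_in',.003)]:
    for r in models.landmark_of(q,p): print(q,np.round(r['point']),round(r['p'],2),onz(p,r['point'],z)[0])
for t in tubes(p,'done_1'): print(np.round(t[1]),t[2:4],'z90 %.4f'%t[4],t[5:])
E
```

```text
[0.5299 0.2482 0.3548] [[ 1.      0.0035  0.0001]
 [ 0.0035 -1.      0.    ]
 [ 0.0001 -0.     -1.    ]] 0.045934205380119095 [-0.2236  0.2739 -0.3259  1.5558  0.0894  1.3265 -2.1272]
clip1 [130. 416.] 0.84 [0.5892 0.1329 0.122 ]
clip1 [126. 312.] 0.75 [0.5935 0.258  0.122 ]
clip1 [124. 362.] 0.72 [0.5956 0.198  0.122 ]
clip1 [124. 269.] 0.67 [0.5953 0.3108 0.122 ]
clip1 [125. 318.] 0.55 [0.595  0.2509 0.122 ]
switch_tip [210. 200.] 0.44 [0.476  0.4196 0.083 ]
tray_in [226. 385.] 0.72 [0.4265 0.1381 0.003 ]
[115. 317.] (1359, array([0.5992, 0.2534, 0.1286])) z90 0.1306 ((0.5908979773521423, 0.25740888714790344), (0.028783967718482018, 0.10777587443590164), 83.80982208251953)
[113. 368.] (1339, array([0.6005, 0.1943, 0.1285])) z90 0.1306 ((0.5916078090667725, 0.19678954780101776), (0.028769508004188538, 0.10906369239091873), 84.12425994873047)
[116. 417.] (1421, array([0.6027, 0.1345, 0.1273])) z90 0.1308 ((0.5945817828178406, 0.13506394624710083), (0.029827333986759186, 0.10988946259021759), 87.79320526123047)
[124. 257.] (355, array([0.5954, 0.3262, 0.1164])) z90 0.1385 ((0.5953640937805176, 0.32473745942115784), (0.013721625320613384, 0.052726972848176956), 88.74397277832031)
```

View pics/w1.png

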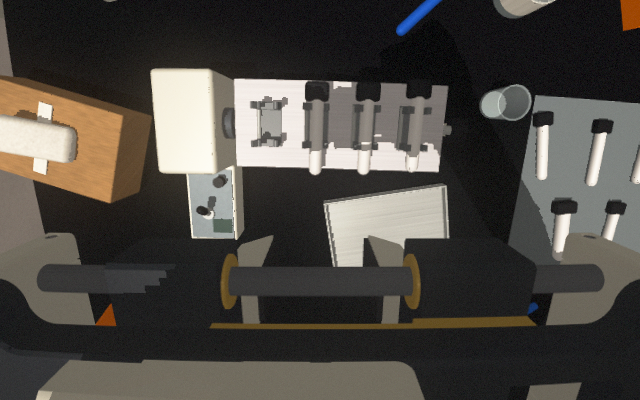

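The wrist view shows the housing at left, empty clip 4 at (120,268), tubes in clips 1–3 with caps facing away (+x), the toggle at (210,203) beside a knob at (182,220), and the tray at (225,385). I fit the rotator and tray poses next.

```bash
python3 - <<'E'
from h import *
np.set_printoptions(precision=4,suppress=True)
p=eyes.get_image('wrist')
H,W=p['z_map'].shape
rc=np.argwhere(p['z_map']>0); X=dep(p,rc)
def rect(name,lo,hi,bx):
    m=(X[:,2]>lo)&(X[:,2]<hi)&(X[:,0]>bx[0])&(X[:,0]<bx[1])&(X[:,1]>bx[2])&(X[:,1]<bx[3])
    img=np.zeros((H,W),np.uint8); img[tuple(rc[m].T)]=1
    n,l,st,_=cv2.connectedComponentsWithStats(img); k=1+np.argmax(st[1:,4])
    mm=m&(l[rc[:,0],rc[:,1]]==k); r=cv2.minAreaRect(X[mm][:,:2].astype(np.float32))
    print(name,mm.sum(),'z',np.median(X[mm][:,2]),np.round(r[0],4),np.round(r[1],4),round(r[2],2),'bbox',X[mm].min(0),X[mm].max(0)); return X[mm]
rect('paddle',.088,.103,(.5,.7,.05,.4)); h=rect('housing',.125,.139,(.5,.7,.33,.6)); rect('console',.043,.056,(.38,.56,.33,.5))
rect('tray rim',.014,.026,(.3,.52,0,.3)); rect('tray floor',-.002,.008,(.36,.5,.04,.24))
# toggle: points above console
m=(X[:,2]>.06)&(X[:,2]<.11)&(X[:,0]>.42)&(X[:,0]<.52)&(X[:,1]>.36)&(X[:,1]<.46)
for a in X[m][::4]: print(a,end=' ')
for y0 in (.05,.11,.2,.3):
  # paddle edges along x by y-slices
  s=X[(abs(X[:,2]-.096)<.006)&(abs(X[:,1]-y0-.03)<.004)&(abs(X[:,0]-.6)<.08)]
  if len(s): print('slice',y0+.03,s[:,0].min(),s[:,0].max())
E
```

```text
paddle 6237 z 0.09637521286588013 [0.5962 0.3151] [0.1225 0.12  ] 88.62 bbox [0.5377 0.2525 0.088 ] [0.6577 0.3777 0.103 ]
housing 6438 z 0.1320994028273128 [0.5981 0.4106] [0.0757 0.1246] 89.0 bbox [0.5356 0.3718 0.125 ] [0.6604 0.449  0.1351]
console 3032 z 0.05090522301601641 [0.4906 0.4136] [0.0747 0.1407] 88.53 bbox [0.4193 0.3749 0.043 ] [0.56   0.4522 0.056 ]
tray rim 547 z 0.019618397193752635 [0.4311 0.1363] [0.1134 0.1992] 8.99 bbox [0.3598 0.0337 0.0141] [0.5014 0.2422 0.0226]
tray floor 5610 z 0.0032217111254576047 [0.4246 0.1345] [0.1118 0.195 ] 9.16 bbox [ 0.3603  0.0401 -0.0002] [0.4952 0.2387 0.0079]
[0.5196 0.4025 0.0633] [0.5192 0.3974 0.0611] [0.518  0.4029 0.0626] [0.5181 0.3968 0.063 ] [0.5175 0.3919 0.0602] [0.5164 0.4018 0.0618] [0.5166 0.3954 0.0632] [0.5147 0.4066 0.061 ] [0.5152 0.3983 0.0636] [0.5147 0.3934 0.0607] [0.5137 0.4029 0.0636] [0.5136 0.3973 0.0626] [0.5139 0.3909 0.0644] [0.5121 0.4033 0.0627] [0.512  0.3976 0.0621] [0.512  0.3917 0.062 ] [0.5107 0.4004 0.063 ] [0.5103 0.395  0.0613] [0.5092 0.4035 0.0629] [0.5089 0.398  0.0617] [0.5094 0.3912 0.0643] [0.5079 0.3989 0.0639] [0.5078 0.3931 0.0635] [0.5063 0.3977 0.0633] [0.4833 0.4187 0.0847] [0.4823 0.4196 0.0865] [0.4818 0.4145 0.0847] [0.4816 0.4186 0.0894] [0.481  0.4138 0.087 ] [0.4796 0.4224 0.0872] [0.4792 0.4173 0.0858] [0.4768 0.4132 0.0774] [0.4782 0.421  0.0875] [0.4782 0.4153 0.0875] [0.4757 0.4129 0.0787] [0.4773 0.419  0.0895] [0.4766 0.4141 0.0872] [0.4727 0.4136 0.0734] [0.4752 0.4185 0.0875] [0.4744 0.4138 0.0846] [0.4678 0.4165 0.062 ] [0.4734 0.4177 0.0863] [0.4713 0.4146 0.0791] [0.4717 0.4196 0.0855] [0.4705 0.4153 0.0815] [0.4642 0.4173 0.0605] [0.4641 0.4188 0.0651] slice 0.08 0.5747576101098864 0.5930536035427763
slice 0.14 0.5359860874504812 0.6452275508475006
slice 0.23 0.5385836662268658 0.6480462325194375
slice 0.32999999999999996 0.5411932135658672 0.6494193695708125
```

Call:
move_arm(commands=[[0, 0, 0.006, 0, 0, -7.13, 0.5], [0, 0, 0.006, 0, 0, -7.13, 0.5], [0, 0, 0.006, 0, 0, -7.13, 0.5], [0, 0, 0.006, 0, 0, -7.13, 0.5], [0, 0, 0.006, 0, 0, -7.13, 0.5], [0, 0, 0.006, 0, 0, -7.13, 0.5], [0, 0, 0.006, 0, 0, -7.13, 0.5], [0, 0, 0.006, 0, 0, -7.13, 0.5], [0, 0, 0.006, 0, 0, -7.13, 0.5], [0, 0, 0.006, 0, 0, -7.13, 0.5], [0, 0, 0.006, 0, 0, -7.13, 0.5], [0, 0, 0.006, 0, 0, -7.13, 0.5]])

```text
clock: 5.47
tcp_pos: [0.5301, 0.248, 0.2825]
tcp_rot: [2.299, 2.142, 0.0]
contact_force: [-0.4, -0.8, -0.7]
grip_width: 0.0462
grasp_force: 0.0
```

Call:
move_arm(commands=[[0, 0, 0.006, 0, 0, -7.13, 0.5], [0, 0, 0.006, 0, 0, -7.13, 0.5], [0, 0, 0.006, 0, 0, -7.13, 0.5], [0, 0, 0.006, 0, 0, -7.13, 0.5], [0, 0, 0.006, 0, 0, -7.13, 0.5], [0, 0, 0.006, 0, 0, -7.13, 0.5], [0, 0, 0.006, 0, 0, -7.13, 0.5], [0, 0, 0.006, 0, 0, -7.13, 0.5], [0, 0, 0.006, 0, 0, -7.13, 0.5], [0, 0, 0.006, 0, 0, -7.13, 0.5], [0, 0, 0.006, 0, 0, -7.13, 0.5], [0, 0, 0.006, 0, 0, -7.13, 0.5]])

```text
clock: 6.47
tcp_pos: [0.5302, 0.2479, 0.2105]
tcp_rot: [0.233, 3.133, 0.0]
contact_force: [0.9, -0.4, 0.3]
grip_width: 0.0459
grasp_force: 0.0
```

Call:
move_arm(commands=[[0, 0, 0, 0, 0, -7.13, 0.5], [0.011, 0.034, 0, 0, 0, 0, 0.5], [0.011, 0.034, 0, 0, 0, 0, 0.5], [0.011, 0.034, 0, 0, 0, 0, 0.5], [0.011, 0.034, 0, 0, 0, 0, 0.5], [0.012, 0.034, 0, 0, 0, 0, 0.5], [0, 0, 0, 0, 0, 0, 0.5], [0, 0, 0, 0, 0, 0, 0.5]])

```text
clock: 7.13
tcp_pos: [0.4769, 0.4228, 0.2109]
tcp_rot: [-0.038, -3.14, -0.003]
contact_force: [0.2, -0.6, -0.0]
grip_width: 0.0458
grasp_force: 0.0
```

```bash
cat >> h.py <<'E'
def where():
    s=ctrl.get_state(); R=cv2.Rodrigues(s['tcp_rot'])[0]
    print('t',round(s['clock'],2),'tcp',np.round(s['tcp_pos'],4),'yaw tool x',round(np.degrees(np.arctan2(R[1,0],R[0,0])),2),'w',round(s['grip_width'],4),'q',np.round(s['q'],2)); return s,R
def to(X):
    s,R=where(); print('tool shift',np.round(R.T@(np.array(X)-s['tcp_pos']),4))
E
python3 - <<'E'
from h import *
np.set_printoptions(precision=4,suppress=True)
to([.478,.4186,.072])
p=eyes.get_image('wrist'); save('w2',p)
for q,z in [('switch_tip',.083),('tray_in',.003)]:
    for r in models.landmark_of(q,p): print(q,np.round(r['point']),round(r['p'],2),onz(p,r['point'],z)[0])
E
```

```text
t 7.13 tcp [0.4769 0.4228 0.2109] yaw tool x 178.6 w 0.0458 q [-0.19  0.6  -0.83  1.59  0.47  1.16  0.42]
tool shift [-0.0013 -0.0044  0.1389]
switch_tip [201. 316.] 0.89 [0.4787 0.4192 0.083 ]
tray_in [136.  75.] 0.75 [0.4131 0.1362 0.003 ]
```

View pics/w2.png

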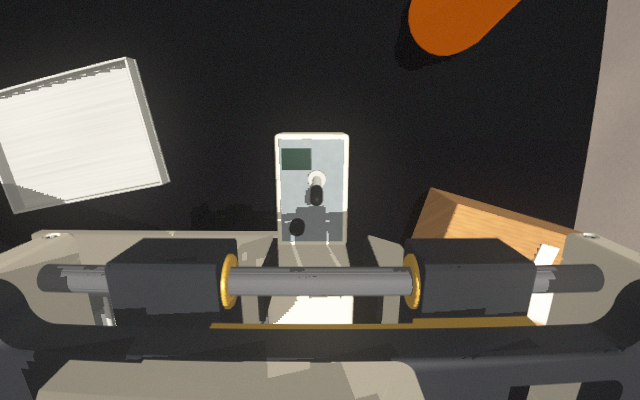

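The toggle tip is at (195,316) and leans away from the robot; a knob at (227,297) stays clear of the fingers. I lower, grip the stub and drag it towards the robot.

Call:
move_arm(commands=[[-0.001, -0.004, 0.035, 0, 0, 0, 0.5], [0, 0, 0.035, 0, 0, 0, 0.5], [0, 0, 0.035, 0, 0, 0, 0.5], [0, 0, 0.02, 0, 0, 0, 0.5], [0, 0, 0.014, 0, 0, 0, 0.5], [0, 0, 0, 0, 0, 0, 0], [0, 0, 0, 0, 0, 0, 0], [0, 0, 0, 0, 0, 0, 0], [0, 0, 0, 0, 0, 0, 0]], squeeze=10)

```text
clock: 8.03
tcp_pos: [0.4813, 0.4166, 0.0739]
tcp_rot: [0.049, 3.139, 0.004]
contact_force: [0.2, -0.4, -0.1]
grip_width: 0.0239
grasp_force: 0.0
```

Call:
move_arm(commands=[[0.005, 0, -0.001, 0, 0, 0, 0], [0.005, 0, -0.001, 0, 0, 0, 0], [0.005, 0, 0, 0, 0, 0, 0], [0.005, 0, 0, 0, 0, 0, 0], [0.005, 0, 0.001, 0, 0, 0, 0], [0.005, 0, 0.001, 0, 0, 0, 0], [0.004, 0, 0, 0, 0, 0, 0], [0, 0, 0, 0, 0, 0, 0]])

```text
clock: 8.7
tcp_pos: [0.4468, 0.4198, 0.0733]
tcp_rot: [0.046, 3.137, 0.009]
contact_force: [4.0, 7.2, -2.5]
grip_width: 0.0116
grasp_force: 10.0
```

Call:
move_arm(commands=[[0.003, 0, 0, 0, 0, 0, 0], [0, 0, 0, 0, 0, 0, 0], [-0.002, 0, 0, 0, 0, 0, 0.4], [0, 0, 0, 0, 0, 0, 0.5], [0, 0, 0, 0, 0, 0, 0.5], [0, 0, -0.035, 0, 0, 0, 0.5], [0, 0, -0.035, 0, 0, 0, 0.5], [0, 0, -0.035, 0, 0, 0, 0.5], [0, -0.04, -0.03, 0, 0, 0, 0.5], [0, -0.04, 0, 0, 0, 0, 0.5], [0, -0.04, 0, 0, 0, 0, 0.5], [0, 0, 0, 0, 0, 0, 0.5]])

```text
clock: 9.7
tcp_pos: [0.4422, 0.293, 0.2003]
tcp_rot: [-0.062, -3.14, 0.016]
contact_force: [0.4, -1.2, -1.9]
grip_width: 0.0458
grasp_force: 0.0
```

```bash
python3 - <<'E'
from h import *
np.set_printoptions(precision=4,suppress=True)
where()
p=eyes.get_image('wrist'); save('w3',p)
for n in ['wrist','scene','side']:
    p=eyes.get_image(n)
    for r in models.landmark_of('switch_tip',p)[:2]: print(n,np.round(r['point']),round(r['p'],2),onz(p,r['point'],.083)[0])
    if n=='wrist': 
        X=dep(p,np.argwhere(p['z_map']>0)); m=(X[:,2]>.07)&(X[:,2]<.11)&(X[:,0]>.42)&(X[:,0]<.5)&(X[:,1]>.36)&(X[:,1]<.46); print(X[m].mean(0),m.sum())
        for y in (.133,.193,.253):
            m=(X[:,2]>.127)&(X[:,2]<.135)&(abs(X[:,1]-y)<.02)&(X[:,0]>.54)&(X[:,0]<.62); print(y,m.sum(),np.median(X[m],0) if m.sum() else '')
E
```

```text
t 9.7 tcp [0.4422 0.293  0.2003] yaw tool x 177.74 w 0.0458 q [ 0.07  0.42 -0.89  1.86  0.39  1.05  0.56]
wrist [206. 458.] 0.71 [0.4507 0.4217 0.083 ]
[0.4493 0.4177 0.0835] 221
0.133 0 
0.193 0 
0.253 0 
scene [206. 385.] 0.6 [0.5633 0.1595 0.083 ]
scene [144. 443.] 0.39 [0.4421 0.4308 0.083 ]
side [157. 333.] 0.47 [ 0.5362 -0.2111  0.083 ]
```

View pics/w3.png

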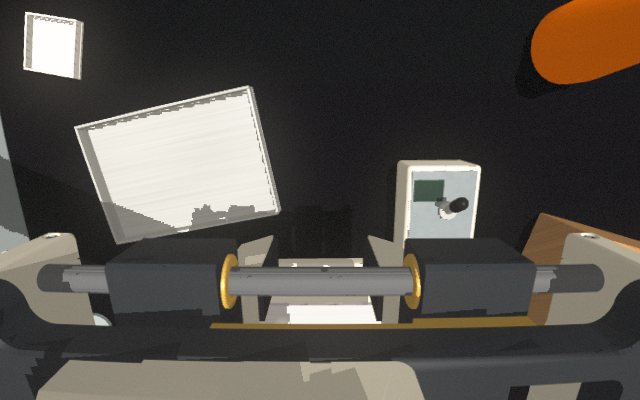

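The toggle is at (206,458) and leans towards the robot (tip moved 29 mm, so fully off); the whole tray shows with corners near (88,250), (212,279), (243,118), (127,77).

```bash
python3 - <<'E'
from h import *
np.set_printoptions(precision=4,suppress=True)
p=eyes.get_image('wrist')
C=onz(p,[[88,250],[212,279],[243,118],[127,77]],.02); print(C,C.mean(0)); 
print(np.degrees(np.arctan2(*(C[0]-C[3])[1::-1])),np.linalg.norm(C[0]-C[3]),np.linalg.norm(C[0]-C[1]),np.degrees(np.arctan2(*(C[1]-C[0])[1::-1])))
rc=np.argwhere(p['z_map']>0); X=dep(p,rc); m=(X[:,2]>.012)&(X[:,2]<.026)&(X[:,0]>.32)&(X[:,0]<.52)&(X[:,1]>.0)&(X[:,1]<.28)
r=cv2.minAreaRect(X[m][:,:2].astype(np.float32)); print(r)
for k,y in [(1,-.09),(2,-.03),(3,.03),(4,.09)]: print(k,.5934-y*-.0244,.2232+y)
to([.5941,.2532,.2])
E
```

```text
[[0.3352 0.2368 0.02  ]
 [0.4679 0.2587 0.02  ]
 [0.5007 0.0651 0.02  ]
 [0.366  0.0437 0.02  ]] [0.4175 0.1511 0.02  ]
99.07245830202 0.19549904932951043 0.1345297371394675 9.37653077626993
((0.4170994460582733, 0.1340903639793396), (0.14113742113113403, 0.20144349336624146), 8.767044067382812)
1 0.5912040000000001 0.1332
2 0.5926680000000001 0.1932
3 0.594132 0.2532
4 0.595596 0.31320000000000003
t 10.1 tcp [0.4409 0.3051 0.2016] yaw tool x 178.4 w 0.0458 q [ 0.06  0.43 -0.89  1.85  0.39  1.04  0.55]
tool shift [-0.1546 -0.0476  0.0015]
```

```bash
python3 - <<'E'
from h import *
np.set_printoptions(precision=4,suppress=True)
for n in ['scene','side','wrist']:
    p=eyes.get_image(n); rc=np.argwhere(p['z_map']>0); X=dep(p,rc)
    for y in (.133,.193,.253):
        m=(X[:,2]>.124)&(X[:,2]<.136)&(abs(X[:,1]-y)<.015)&(X[:,0]>.54)&(X[:,0]<.62)
        if m.sum()>9:
            a=X[m]; top=a[a[:,2]>np.percentile(a[:,2],60)]; c=np.polyfit(top[:,0]-.593,top[:,1],1); print(n,y,m.sum(),a.mean(0),'top',top.mean(0),c, a[:,1].min(),a[:,1].max())
E
```

```text
scene 0.133 240 [0.586  0.1336 0.1297] top [0.5874 0.1348 0.132 ] [-0.0195  0.1347] 0.1202113546909474 0.14710295490655462
scene 0.193 233 [0.5854 0.1933 0.1298] top [0.588  0.194  0.1321] [-0.0169  0.194 ] 0.17979209563060988 0.2077858276307633
scene 0.253 220 [0.5841 0.2531 0.1296] top [0.5851 0.2537 0.1321] [-0.0322  0.2534] 0.2388211840095964 0.26773646373968774
side 0.133 105 [0.595  0.1363 0.128 ] top [0.5983 0.137  0.1303] [-0.1606  0.1378] 0.12024422670874912 0.14784080261400545
side 0.193 178 [0.5841 0.1957 0.1282] top [0.5847 0.195  0.1305] [-0.0338  0.1948] 0.1806902288675789 0.2077979208228974
side 0.253 154 [0.5913 0.2548 0.1286] top [0.5928 0.2532 0.1309] [-0.0127  0.2532] 0.2384734738283265 0.26762303120509945
```

Call:
move_arm(commands=[[-0.031, -0.009, 0, 0, 0, 0, 0.5], [-0.031, -0.009, 0, 0, 0, 0, 0.5], [-0.031, -0.009, 0, 0, 0, 0, 0.5], [-0.031, -0.009, 0, 0, 0, 0, 0.5], [-0.03, -0.01, 0, 0, 0, 0, 0.5], [0, 0, 0, 0, 0, 0, 0.5], [0, 0, 0, 0, 0, 0, 0.5], [0, 0, 0, 0, 0, 0, 0.5]], squeeze=40)

```text
clock: 10.92
tcp_pos: [0.5932, 0.2536, 0.2012]
tcp_rot: [-0.047, -3.14, -0.001]
contact_force: [-0.7, -0.3, 0.4]
grip_width: 0.0461
grasp_force: 0.0
```

Call:
move_arm(commands=[[0, 0, 0.03, 0, 0, 0, 0.42], [0, 0, 0.03, 0, 0, 0, 0.42], [0, 0, 0.02, 0, 0, 0, 0.42], [0, 0, 0.012, 0, 0, 0, 0.42], [0, 0, 0, 0, 0, 0, 0.42], [0, 0, 0, 0, 0, 0, 0], [0, 0, 0, 0, 0, 0, 0], [0, 0, 0, 0, 0, 0, 0], [0, 0, 0, 0, 0, 0, 0], [0, 0, 0, 0, 0, 0, 0]], squeeze=40)

```text
clock: 11.75
tcp_pos: [0.595, 0.2533, 0.1112]
tcp_rot: [0.048, 3.139, 0.002]
contact_force: [-0.9, 0.3, 2.7]
grip_width: 0.0149
grasp_force: 40.0
```

Call:
move_arm(commands=[[0, 0, -0.006, 0, 0, 0, 0], [0, 0, -0.006, 0, 0, 0, 0], [0, 0, -0.006, 0, 0, 0, 0], [0, 0, -0.015, 0, 0, 0, 0], [0, 0, -0.03, 0, 0, 0, 0], [0, 0, -0.03, 0, 0, 0, 0], [0, 0, 0, 0, 0, 0, 0], [0, 0, 0, 0, 0, 0, 0]])

```text
clock: 12.42
tcp_pos: [0.5957, 0.254, 0.2066]
tcp_rot: [0.048, 3.136, 0.004]
contact_force: [0.0, -0.4, -0.8]
grip_width: 0.015
grasp_force: 40.0
```

```bash
python3 - <<'E'
from h import *
np.set_printoptions(precision=4,suppress=True)
s,R=where(); print(s['grasp_force'],s['contact_force'])
# tray slots, yaw 8.9 (tool x = 188.9)
a=np.radians(8.9); Rt=np.array([[np.cos(a),-np.sin(a)],[np.sin(a),np.cos(a)]])
for k in (.06,0,-.06): print(k,np.array([.417,.134])+Rt@[0,k])
to([.4077,.1933,.2])
p=eyes.get_image('side'); save('s4',p)
E
```

```text
t 12.42 tcp [0.5957 0.254  0.2066] yaw tool x 178.25 w 0.015 q [ 0.11  0.61 -0.81  1.57  0.47  1.16  0.74]
39.99872803688049 [ 0.0409 -0.4145 -0.8182]
0.06 [0.4077 0.1933]
0 [0.417 0.134]
-0.06 [0.4263 0.0747]
t 12.42 tcp [0.5957 0.254  0.2066] yaw tool x 178.25 w 0.015 q [ 0.11  0.61 -0.81  1.57  0.47  1.16  0.74]
tool shift [ 0.1861 -0.0664  0.0055]
```

View pics/s4.png

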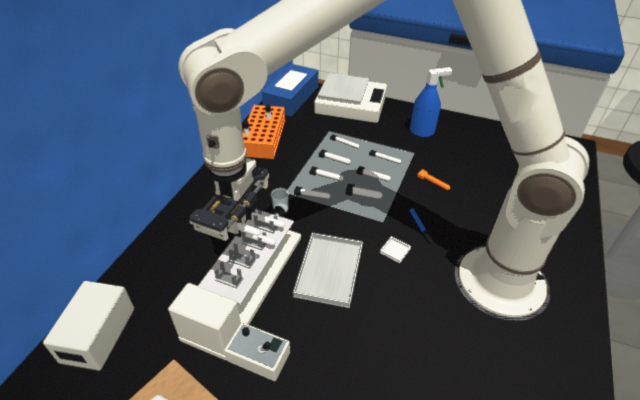

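The tube from clip 3 is held at about (225,258) and clip 3 is empty. It sits 11 mm above the fingertips, too deep to lay it on the tray floor without a drop. So I set it back in the clip and regrip it nearer the tips.

Call:
move_arm(commands=[[0, 0, 0.03, 0, 0, 0, 0], [0, 0, 0.03, 0, 0, 0, 0], [0, 0, 0.015, 0, 0, 0, 0], [0, 0, 0.006, 0, 0, 0, 0], [0, 0, 0.006, 0, 0, 0, 0], [0, 0, 0.006, 0, 0, 0, 0], [0, 0, 0.001, 0, 0, 0, 0], [0, 0, 0, 0, 0, 0, 0]], squeeze=50)

```text
clock: 13.13
tcp_pos: [0.5941, 0.2528, 0.111]
tcp_rot: [0.048, 3.141, -0.002]
contact_force: [-6.1, -3.8, 12.6]
grip_width: 0.0147
grasp_force: 50.0
```

Call:
move_arm(commands=[[0, 0, 0, 0, 0, 0, 0.3], [0, 0, 0, 0, 0, 0, 0.3], [0, 0, -0.006, 0, 0, 0, 0.3], [0, 0, 0, 0, 0, 0, 0], [0, 0, 0, 0, 0, 0, 0], [0, 0, 0, 0, 0, 0, 0], [0, 0, 0, 0, 0, 0, 0]])

```text
clock: 13.72
tcp_pos: [0.5944, 0.2528, 0.1149]
tcp_rot: [0.048, 3.141, 0.0]
contact_force: [0.3, 0.3, 2.8]
grip_width: 0.0147
grasp_force: 50.0
```

Call:
move_arm(commands=[[0, 0, -0.006, 0, 0, 0, 0], [0, 0, -0.006, 0, 0, 0, 0], [0, 0, -0.008, 0, 0, 0, 0], [0, 0, -0.02, 0, 0, 0, 0], [0, 0, -0.035, 0, 0, 0, 0], [0.01, 0, -0.02, 0, 0, 0, 0], [0.035, -0.013, 0, 0, 0, 0, 0], [0.035, -0.013, 0, 0, 0, 0, 0], [0.035, -0.013, 0, 0, 0, 0, 0], [0.035, -0.013, 0, 0, 0, 0, 0], [0.035, -0.013, 0, 0, 0, 0, 0], [0, 0, 0, 0, 0, -5.2, 0]])

```text
clock: 14.72
tcp_pos: [0.3992, 0.1904, 0.2086]
tcp_rot: [0.099, -3.135, 0.013]
contact_force: [-0.5, -0.3, -1.0]
grip_width: 0.0148
grasp_force: 50.0
```

Call:
move_arm(commands=[[0, 0, 0.03, 0, 0, -5.2, 0], [0, 0, 0.03, 0, 0, 0, 0], [0, 0, 0.03, 0, 0, 0, 0], [0, 0, 0, 0, 0, 0, 0], [0, 0, 0, 0, 0, 0, 0], [0, 0, 0, 0, 0, 0, 0]])

```text
clock: 15.22
tcp_pos: [0.408, 0.1944, 0.1213]
tcp_rot: [-0.238, 3.131, 0.001]
contact_force: [0.7, 0.5, 1.0]
grip_width: 0.0147
grasp_force: 50.0
```

```bash
python3 - <<'E'
from h import *
np.set_printoptions(precision=4,suppress=True)
to([.4077,.1933,.005])
s=ctrl.get_state(); print(s['grasp_force'],s['contact_force'])
E
```

```text
t 15.22 tcp [0.408  0.1944 0.1213] yaw tool x -171.31 w 0.0147 q [ 0.27  0.41 -0.9   2.11  0.44  0.82  0.81]
tool shift [ 0.0007 -0.0011  0.1163]
49.99995768070221 [0.7326 0.4592 1.0084]
```

Call:
move_arm(commands=[[0, -0.001, 0.035, 0, 0, 0, 0], [0, 0, 0.035, 0, 0, 0, 0], [0, 0, 0.025, 0, 0, 0, 0], [0, 0, 0.01, 0, 0, 0, 0], [0, 0, 0.006, 0, 0, 0, 0], [0, 0, 0.003, 0, 0, 0, 0], [0, 0, 0, 0, 0, 0, 0], [0, 0, 0, 0, 0, 0, 0]])

```text
clock: 15.88
tcp_pos: [0.4087, 0.1931, 0.0071]
tcp_rot: [-0.237, 3.13, 0.001]
contact_force: [-0.3, 0.3, -0.2]
grip_width: 0.0146
grasp_force: 50.0
```

Call:
move_arm(commands=[[0, 0, 0.002, 0, 0, 0, 0], [0, 0, 0.001, 0, 0, 0, 0], [0, 0, 0, 0, 0, 0, 0]])

```text
clock: 16.13
tcp_pos: [0.4085, 0.1927, 0.0038]
tcp_rot: [-0.237, 3.13, -0.0]
contact_force: [-1.2, -1.0, 8.0]
grip_width: 0.0144
grasp_force: 50.0
```

Call:
move_arm(commands=[[0, 0, 0, 0, 0, 0, 0.3], [0, 0, 0, 0, 0, 0, 0.3], [0, 0, 0, 0, 0, 0, 0.3], [0, 0, -0.02, 0, 0, 0, 0.3], [0, 0, -0.035, 0, 0, 0, 0.42], [0, 0, -0.041, 0, 0, 0, 0.42], [0, 0, -0.041, 0, 0, 0, 0.42], [0, 0, -0.04, 0, 0, 5.2, 0.42], [-0.01, 0, -0.02, 0, 0, 5.2, 0.42]])

```text
clock: 16.88
tcp_pos: [0.417, 0.1944, 0.2035]
tcp_rot: [0.051, 3.138, 0.001]
contact_force: [0.5, -0.5, -1.5]
grip_width: 0.0382
grasp_force: 0.0
```

Call:
move_arm(commands=[[-0.035, 0.001, 0, 0, 0, 0, 0.42], [-0.035, 0.001, 0, 0, 0, 0, 0.42], [-0.035, 0.001, 0, 0, 0, 0, 0.42], [-0.035, 0.001, 0, 0, 0, 0, 0.42], [-0.034, 0.001, 0, 0, 0, 0, 0.42], [0, 0, 0, 0, 0, 0, 0.42], [0, 0, 0, 0, 0, 0, 0.42], [0, 0, 0, 0, 0, 0, 0.42]])

```text
clock: 17.55
tcp_pos: [0.5903, 0.1931, 0.199]
tcp_rot: [-0.047, -3.139, -0.0]
contact_force: [0.4, 0.1, 0.3]
grip_width: 0.0385
grasp_force: 0.0
```

```bash
python3 - <<'E'
from h import *
np.set_printoptions(precision=4,suppress=True)
to([.5927,.194,.1155])
p=eyes.get_image('side')
for t in tubes(p,'done_1'): print(round(t[0],2),np.round(t[1]),t[2:4],'z90 %.4f'%t[4],t[5:])
E
```

```text
t 17.55 tcp [0.5903 0.1931 0.199 ] yaw tool x 178.29 w 0.0385 q [ 0.23  0.58 -0.83  1.64  0.46  1.13  0.82]
tool shift [-0.0026  0.001   0.0835]
0.86 [288. 322.] (337, array([0.4042, 0.196 , 0.0147])) z90 0.0192 ((0.4016238749027252, 0.19244210422039032), (0.10735289752483368, 0.03425566852092743), 12.370030403137207)
0.76 [236. 251.] (314, array([0.5929, 0.1958, 0.1249])) z90 0.1301 ((0.5892098546028137, 0.19955867528915405), (0.03567742183804512, 0.11278261989355087), 85.03780364990234)
0.67 [221. 268.] (220, array([0.584 , 0.1358, 0.1249])) z90 0.1308 ((0.5860757827758789, 0.13732756674289703), (0.02472589910030365, 0.10157590359449387), 84.92366790771484)
```

Tube 1 lies flat in the tray. Now clip 2.

Call:
move_arm(commands=[[-0.003, 0.001, 0.03, 0, 0, 0, 0.42], [0, 0, 0.03, 0, 0, 0, 0.42], [0, 0, 0.016, 0, 0, 0, 0.42], [0, 0, 0.008, 0, 0, 0, 0.42], [0, 0, 0, 0, 0, 0, 0], [0, 0, 0, 0, 0, 0, 0], [0, 0, 0, 0, 0, 0, 0], [0, 0, 0, 0, 0, 0, 0], [0, 0, 0, 0, 0, 0, 0]], squeeze=50)

```text
clock: 18.4
tcp_pos: [0.5954, 0.1942, 0.1174]
tcp_rot: [0.048, 3.139, 0.001]
contact_force: [-0.9, 0.1, 3.8]
grip_width: 0.0145
grasp_force: 50.0
```

Call:
move_arm(commands=[[0, 0, -0.006, 0, 0, 0, 0], [0, 0, -0.006, 0, 0, 0, 0], [0, 0, -0.008, 0, 0, 0, 0], [0, 0, -0.02, 0, 0, 0, 0], [0, 0, -0.035, 0, 0, 0, 0], [0, 0, -0.015, 0, 0, 0, 0], [0, 0, 0, 0, 0, 0, 0]])

```text
clock: 18.98
tcp_pos: [0.5971, 0.1959, 0.2115]
tcp_rot: [0.047, 3.133, 0.005]
contact_force: [0.4, 1.1, -0.8]
grip_width: 0.0143
grasp_force: 50.0
```

```bash
python3 - <<'E'
from h import *
np.set_printoptions(precision=4,suppress=True)
to([.417,.134,.1155])
E
```

```text
t 18.98 tcp [0.5971 0.1959 0.2115] yaw tool x 178.28 w 0.0143 q [ 0.23  0.57 -0.83  1.62  0.46  1.14  0.83]
tool shift [ 0.1789 -0.0676  0.0943]
```

Call:
move_arm(commands=[[0.035, -0.013, 0, 0, 0, 0, 0], [0.035, -0.013, 0, 0, 0, 0, 0], [0.035, -0.013, 0, 0, 0, 0, 0], [0.035, -0.013, 0, 0, 0, 0, 0], [0.035, -0.013, 0, 0, 0, 0, 0], [0.002, -0.001, 0.02, 0, 0, -5.2, 0], [0, 0, 0.035, 0, 0, -5.2, 0], [0, 0, 0.035, 0, 0, 0, 0], [0, 0, 0, 0, 0, 0, 0], [0, 0, 0, 0, 0, 0, 0], [0, 0, 0, 0, 0, 0, 0]])

```text
clock: 19.9
tcp_pos: [0.4161, 0.1341, 0.117]
tcp_rot: [-0.238, 3.132, 0.001]
contact_force: [-0.2, -0.3, 0.6]
grip_width: 0.0148
grasp_force: 50.0
```

```bash
python3 - <<'E'
from h import *
np.set_printoptions(precision=4,suppress=True)
to([.417,.134,.0063])
E
```

```text
t 19.9 tcp [0.4161 0.1341 0.117 ] yaw tool x -171.32 w 0.0148 q [ 0.42  0.39 -0.91  2.15  0.44  0.79  0.95]
tool shift [-0.0007 -0.0003  0.1107]
```

Call:
move_arm(commands=[[0, 0, 0.035, 0, 0, 0, 0], [0, 0, 0.035, 0, 0, 0, 0], [0, 0, 0.02, 0, 0, 0, 0], [0, 0, 0.01, 0, 0, 0, 0], [0, 0, 0.005, 0, 0, 0, 0], [0, 0, 0.003, 0, 0, 0, 0], [0, 0, 0.002, 0, 0, 0, 0], [0, 0, 0, 0, 0, 0, 0]])

```text
clock: 20.57
tcp_pos: [0.4169, 0.1335, 0.0068]
tcp_rot: [-0.236, 3.13, 0.001]
contact_force: [0.6, 0.5, 0.2]
grip_width: 0.0147
grasp_force: 50.0
```

Call:
move_arm(commands=[[0, 0, 0.002, 0, 0, 0, 0], [0, 0, 0, 0, 0, 0, 0]])

```text
clock: 20.73
tcp_pos: [0.4171, 0.1333, 0.0059]
tcp_rot: [-0.237, 3.129, -0.002]
contact_force: [-4.0, -1.0, 18.3]
grip_width: 0.0147
grasp_force: 50.0
```

Call:
move_arm(commands=[[0, 0, -0.001, 0, 0, 0, 0.1], [0, 0, 0, 0, 0, 0, 0.3], [0, 0, 0, 0, 0, 0, 0.3], [0, 0, 0, 0, 0, 0, 0.3], [0, 0, -0.02, 0, 0, 0, 0.3], [0, 0, -0.035, 0, 0, 0, 0.42], [0, 0, -0.041, 0, 0, 0, 0.42], [0, 0, -0.041, 0, 0, 0, 0.42], [0, 0, -0.04, 0, 0, 5.2, 0.42], [-0.01, 0, -0.02, 0, 0, 5.2, 0.42]])

```text
clock: 21.57
tcp_pos: [0.4254, 0.1348, 0.2054]
tcp_rot: [0.051, 3.138, 0.0]
contact_force: [0.7, -0.0, 0.2]
grip_width: 0.0387
grasp_force: 0.0
```

Call:
move_arm(commands=[[-0.033, 0.001, 0, 0, 0, 0, 0.42], [-0.033, 0.001, 0, 0, 0, 0, 0.42], [-0.033, 0.001, 0, 0, 0, 0, 0.42], [-0.033, 0.001, 0, 0, 0, 0, 0.42], [-0.033, 0.001, 0, 0, 0, 0, 0.42], [0, 0, 0, 0, 0, 0, 0.42], [0, 0, 0, 0, 0, 0, 0.42], [0, 0, 0, 0, 0, 0, 0.42]])

```text
clock: 22.23
tcp_pos: [0.5894, 0.1341, 0.2011]
tcp_rot: [-0.047, -3.139, -0.001]
contact_force: [-0.9, 0.2, 0.4]
grip_width: 0.0388
grasp_force: 0.0
```

```bash
python3 - <<'E'
from h import *
np.set_printoptions(precision=4,suppress=True)
to([.5912,.134,.1155])
p=eyes.get_image('side')
for t in tubes(p,'done_1'): print(round(t[0],2),np.round(t[1]),t[2:4],'z90 %.4f'%t[4],t[5:])
E
```

```text
t 22.23 tcp [0.5894 0.1341 0.2011] yaw tool x 178.3 w 0.0388 q [ 0.35  0.55 -0.85  1.68  0.46  1.12  0.91]
tool shift [-0.002  -0.0001  0.0856]
0.52 [269. 323.] (303, array([0.4194, 0.138 , 0.0148])) z90 0.0191 ((0.4142719507217407, 0.13117876648902893), (0.10592634230852127, 0.03693338856101036), 15.224092483520508)
0.52 [285. 322.] (316, array([0.4059, 0.1966, 0.0154])) z90 0.0196 ((0.4014091491699219, 0.19892002642154694), (0.10808715224266052, 0.03293931111693382), 3.8766303062438965)
```

Call:
move_arm(commands=[[-0.002, 0, 0.03, 0, 0, 0, 0.42], [0, 0, 0.03, 0, 0, 0, 0.42], [0, 0, 0.018, 0, 0, 0, 0.42], [0, 0, 0.008, 0, 0, 0, 0.42], [0, 0, 0, 0, 0, 0, 0], [0, 0, 0, 0, 0, 0, 0], [0, 0, 0, 0, 0, 0, 0], [0, 0, 0, 0, 0, 0, 0], [0, 0, 0, 0, 0, 0, 0]])

```text
clock: 23.08
tcp_pos: [0.5937, 0.134, 0.1174]
tcp_rot: [0.048, 3.139, 0.001]
contact_force: [-0.7, 0.2, 3.9]
grip_width: 0.0148
grasp_force: 50.0
```

Call:
move_arm(commands=[[0, 0, -0.006, 0, 0, 0, 0], [0, 0, -0.006, 0, 0, 0, 0], [0, 0, -0.008, 0, 0, 0, 0], [0, 0, -0.02, 0, 0, 0, 0], [0, 0, -0.035, 0, 0, 0, 0], [0, 0, -0.015, 0, 0, 0, 0], [0, 0, 0, 0, 0, 0, 0], [0, 0, 0, 0, 0, 0, 0]])

```text
clock: 23.75
tcp_pos: [0.5935, 0.1342, 0.2077]
tcp_rot: [0.048, 3.138, 0.001]
contact_force: [-0.0, 0.3, -0.0]
grip_width: 0.0147
grasp_force: 50.0
```

```bash
python3 - <<'E'
from h import *
np.set_printoptions(precision=4,suppress=True)
to([.4263,.0747,.1155])
E
```

```text
t 23.75 tcp [0.5935 0.1342 0.2077] yaw tool x 178.26 w 0.0147 q [ 0.35  0.55 -0.86  1.67  0.45  1.13  0.91]
tool shift [ 0.1656 -0.0646  0.0916]
```

Call:
move_arm(commands=[[0.033, -0.013, 0, 0, 0, 0, 0], [0.033, -0.013, 0, 0, 0, 0, 0], [0.033, -0.013, 0, 0, 0, 0, 0], [0.033, -0.013, 0, 0, 0, 0, 0], [0.033, -0.013, 0, 0, 0, 0, 0], [0, 0, 0.02, 0, 0, -5.2, 0], [0, 0, 0.035, 0, 0, -5.2, 0], [0, 0, 0.035, 0, 0, 0, 0], [0, 0, 0, 0, 0, 0, 0], [0, 0, 0, 0, 0, 0, 0], [0, 0, 0, 0, 0, 0, 0]])

```text
clock: 24.67
tcp_pos: [0.426, 0.0745, 0.1165]
tcp_rot: [0.238, -3.132, -0.002]
contact_force: [0.6, -0.1, 0.4]
grip_width: 0.0144
grasp_force: 50.0
```

```bash
python3 - <<'E'
from h import *
np.set_printoptions(precision=4,suppress=True)
to([.4263,.0747,.0063])
E
```

```text
t 24.67 tcp [0.426  0.0745 0.1165] yaw tool x -171.31 w 0.0144 q [ 0.57  0.39 -0.93  2.16  0.44  0.79  1.08]
tool shift [-0.0004  0.      0.1102]
```

Call:
move_arm(commands=[[0, 0, 0.035, 0, 0, 0, 0], [0, 0, 0.035, 0, 0, 0, 0], [0, 0, 0.02, 0, 0, 0, 0], [0, 0, 0.01, 0, 0, 0, 0], [0, 0, 0.005, 0, 0, 0, 0], [0, 0, 0.003, 0, 0, 0, 0], [0, 0, 0.002, 0, 0, 0, 0], [0, 0, 0.001, 0, 0, 0, 0], [0, 0, 0, 0, 0, 0, 0]])

```text
clock: 25.42
tcp_pos: [0.4272, 0.0739, 0.0064]
tcp_rot: [-0.237, 3.13, -0.001]
contact_force: [-0.7, -0.5, 6.8]
grip_width: 0.0144
grasp_force: 50.0
```

Call:
move_arm(commands=[[0, 0, 0, 0, 0, 0, 0.1], [0, 0, 0, 0, 0, 0, 0.3], [0, 0, 0, 0, 0, 0, 0.3], [0, 0, 0, 0, 0, 0, 0.3], [0, 0, -0.02, 0, 0, 0, 0.3], [0, 0, -0.035, 0, 0, 0, 0.42], [0, 0, -0.041, 0, 0, 0, 0.42], [0, 0, -0.041, 0, 0, 0, 0.42], [0, 0, -0.04, 0, 0, 5.2, 0.42], [0, 0, -0.02, 0, 0, 5.2, 0.42]])

```text
clock: 26.25
tcp_pos: [0.4274, 0.0747, 0.2058]
tcp_rot: [0.053, 3.136, 0.001]
contact_force: [0.3, -0.7, 0.0]
grip_width: 0.0389
grasp_force: 0.0
```

Call:
move_arm(commands=[[-0.018, -0.036, -0.015, 0, 0, 0, 0.42], [-0.018, -0.036, -0.015, 0, 0, 0, 0.42], [-0.018, -0.036, -0.015, 0, 0, 0, 0.42], [-0.018, -0.036, -0.015, 0, 0, 0, 0.42], [-0.018, -0.036, -0.015, 0, 0, 0, 0.42], [-0.018, -0.036, -0.015, 0, 0, 0, 0.42], [-0.018, -0.036, -0.015, 0, 0, 0, 0.42], [-0.018, -0.036, -0.015, 0, 0, 0, 0.42], [0, 0, 0, 0, 0, 0, 0.42], [0, 0, 0, 0, 0, 0, 0.42], [0, 0, 0, 0, 0, 0, 0.42], [0, 0, 0, 0, 0, 0, 0.42]])

```text
clock: 27.25
tcp_pos: [0.5562, -0.2079, 0.3178]
tcp_rot: [-0.044, -3.14, -0.001]
contact_force: [0.2, 1.0, 0.6]
grip_width: 0.0384
grasp_force: 0.0
```

```bash
cat >> h.py <<'E'
def mat_tubes(p,box=(.35,.66,-.46,-.04)):
    """cluster raised depth points on the mat: centre, yaw of cap direction, body diameter"""
    rc=np.argwhere(p['z_map']>0); X=dep(p,rc)
    m=(X[:,2]>.0075)&(X[:,2]<.03)&(X[:,0]>box[0])&(X[:,0]<box[1])&(X[:,1]>box[2])&(X[:,1]<box[3])
    img=np.zeros(p['z_map'].shape,np.uint8); img[tuple(rc[m].T)]=1
    n,l,st,_=cv2.connectedComponentsWithStats(img); lab=l[rc[:,0],rc[:,1]]
    for k in range(1,n):
        if st[k,4]<60: continue
        a=X[m&(lab==k)]; r=cv2.minAreaRect(a[:,:2].astype(np.float32)); L=max(r[1])
        if not .085<L<.14: continue
        c=np.array(r[0]); box_=cv2.boxPoints(r); e=[box_[1]-box_[0],box_[2]-box_[1]]; d=max(e,key=np.linalg.norm); d=d/np.linalg.norm(d)
        u=(a[:,:2]-c)@d; v=(a[:,:2]-c)@np.array([-d[1],d[0]])
        w=lambda q:np.ptp(np.percentile(v[q],[3,97])) if q.sum()>5 else 0
        if w(u<-L/2+.016)>w(u>L/2-.016): d=-d;u=-u;v=-v
        b=(u<L/2-.03); f=np.polyfit(u[b],v[b],1); n_=np.array([-d[1],d[0]])
        body=a[b]; dd=d+f[0]*n_
        cc=c+n_*f[1]
        print('c',np.round(cc,4),'L %.3f'%L,'cap dir %.1f'%np.degrees(np.arctan2(dd[1],dd[0])),'body w %.4f capw %.4f z95 %.4f'%(w(b),w(u>L/2-.016),np.percentile(body[:,2],90)),'px',rc[m&(lab==k)].mean(0).round())
E
python3 - <<'E'
from h import *
where()
p=eyes.get_image('wrist'); save('w5',p); mat_tubes(p)
print(); mat_tubes(eyes.get_image('scene'))
p=eyes.get_image('side')
for t in tubes(p,'done_1'): print(round(t[0],2),np.round(t[1]),t[2:4],'z90 %.4f'%t[4],t[5:])
E
```

```text
t 27.25 tcp [ 0.5562 -0.2079  0.3178] yaw tool x 178.39 w 0.0384 q [ 0.96  0.41 -0.87  1.57  0.32  1.3   1.59]
c [ 0.4096 -0.3657] L 0.109 cap dir -5.7 body w 0.0104 capw 0.0185 z95 0.0146 px [ 72. 203.]
c [ 0.421  -0.1722] L 0.110 cap dir 6.6 body w 0.0194 capw 0.0333 z95 0.0233 px [ 75. 344.]
c [ 0.419  -0.2655] L 0.108 cap dir -2.9 body w 0.0147 capw 0.0261 z95 0.0184 px [ 77. 275.]
c [ 0.5556 -0.2092] L 0.110 cap dir 0.1 body w 0.0158 capw 0.0270 z95 0.0183 px [173. 319.]
c [ 0.561  -0.2978] L 0.109 cap dir -3.4 body w 0.0142 capw 0.0264 z95 0.0183 px [179. 259.]
c [ 0.5602 -0.3952] L 0.109 cap dir -9.7 body w 0.0124 capw 0.0208 z95 0.0145 px [179. 195.]
c [ 0.598  -0.0994] L 0.109 cap dir 6.5 body w 0.0153 capw 0.0262 z95 0.0182 px [199. 393.]

c [ 0.4231 -0.1711] L 0.110 cap dir 5.7 body w 0.0185 capw 0.0338 z95 0.0243 px [238. 238.]
c [ 0.4215 -0.2646] L 0.108 cap dir -2.6 body w 0.0170 capw 0.0266 z95 0.0197 px [253. 198.]
c [ 0.4126 -0.3653] L 0.108 cap dir -5.8 body w 0.0125 capw 0.0194 z95 0.0159 px [268. 152.]
c [ 0.6006 -0.0971] L 0.109 cap dir 6.8 body w 0.0139 capw 0.0
[... 166 characters left out ...]
dy w 0.0150 capw 0.0253 z95 0.0197 px [308. 201.]
c [ 0.563  -0.3946] L 0.107 cap dir -9.3 body w 0.0104 capw 0.0197 z95 0.0147 px [329. 154.]
0.79 [249. 332.] (314, array([0.4331825 , 0.07739597, 0.01345971])) z90 0.0191 ((0.42906418442726135, 0.07274796068668365), (0.10789189487695694, 0.03914876654744148), 14.051438331604004)
0.79 [288. 318.] (252, array([0.40979891, 0.19655729, 0.01604489])) z90 0.0192 ((0.4043259918689728, 0.19039136171340942), (0.10072828829288483, 0.03085022047162056), 14.22634506225586)
0.66 [225. 272.] (71, array([0.58921503, 0.14688336, 0.11727123])) z90 0.1303 ((0.5873873829841614, 0.1519642472267151), (0.02996055781841278, 0.06575209647417068), 85.27328491210938)
```

View pics/w5.png

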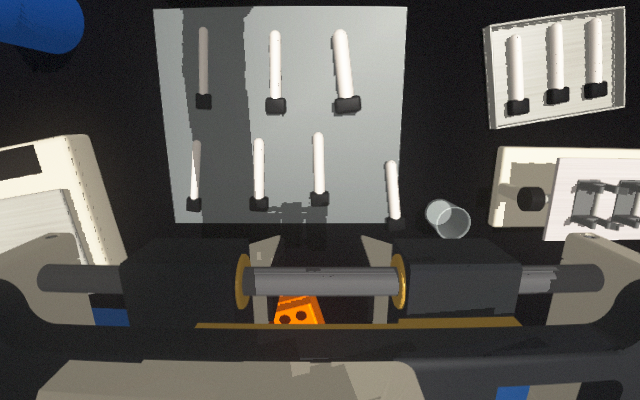

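The wrist view shows all three finished tubes in the tray at (75,555), and seven tubes on the mat. The thin ones are at (65,203) and (175,195), the fat one is at (70,345). The four 16 mm tubes are at (70,275), (172,319), (173,259) and (195,393); the last has been knocked aside and re-measured. I take the middle one first.

Call:
move_arm(commands=[[0, -0.001, 0.04, 0, 0, -1.6, 0.42], [0, 0, 0.04, 0, 0, 0, 0.42], [0, 0, 0.04, 0, 0, 0, 0.42], [0, 0, 0.04, 0, 0, 0, 0.42], [0, 0, 0.04, 0, 0, 0, 0.42], [0, 0, 0.04, 0, 0, 0, 0.42], [0, 0, 0.03, 0, 0, 0, 0.42], [0, 0, 0.02, 0, 0, 0, 0.42], [0, 0, 0.012, 0, 0, 0, 0.42], [0, 0, 0, 0, 0, 0, 0.42], [0, 0, 0, 0, 0, 0, 0.42]])

```text
clock: 28.37
tcp_pos: [0.5571, -0.2104, 0.0165]
tcp_rot: [0.003, 3.141, 0.001]
contact_force: [0.2, 1.5, -1.0]
grip_width: 0.0386
grasp_force: 0.0
```

```bash
python3 - <<'E'
from h import *
np.set_printoptions(precision=4,suppress=True)
to([.557,-.2085,.0055])
E
```

```text
t 28.37 tcp [ 0.5571 -0.2104  0.0165] yaw tool x 179.89 w 0.0386 q [ 0.8   0.75 -0.66  1.81  0.63  0.79  1.39]
tool shift [0.0001 0.0019 0.011 ]
```

Call:
move_arm(commands=[[0, 0.002, 0.006, 0, 0, 0, 0.42], [0, 0, 0.005, 0, 0, 0, 0.42], [0, 0, 0, 0, 0, 0, 0], [0, 0, 0, 0, 0, 0, 0], [0, 0, 0, 0, 0, 0, 0], [0, 0, 0, 0, 0, 0, 0], [0, 0, 0, 0, 0, 0, 0], [0, 0, 0, 0, 0, 0, 0]], squeeze=60)

```text
clock: 29.03
tcp_pos: [0.5571, -0.2091, 0.0056]
tcp_rot: [0.005, 3.141, -0.001]
contact_force: [-1.0, 0.4, 2.9]
grip_width: 0.0145
grasp_force: 60.0
```

Call:
move_arm(commands=[[0, 0, -0.01, 0, 0, 0, 0], [0, 0, -0.03, 0, 0, 0, 0], [0, 0, -0.041, 0, 0, 0, 0], [0, 0, -0.041, 0, 0, 0, 0], [0, 0, -0.041, 0, 0, 0, 0], [-0.003, 0.02, -0.041, 0, 0, 1.4, 0], [-0.003, 0.041, 0, 0, 0, 0, 0], [-0.002, 0.041, 0, 0, 0, 0, 0], [-0.002, 0.041, 0, 0, 0, 0, 0], [-0.002, 0.041, 0, 0, 0, 0, 0], [-0.002, 0.041, 0, 0, 0, 0, 0], [-0.002, 0.041, 0, 0, 0, 0, 0]])

```text
clock: 30.03
tcp_pos: [0.5789, 0.0567, 0.2063]
tcp_rot: [0.043, 3.141, -0.001]
contact_force: [0.7, -0.1, -0.2]
grip_width: 0.0144
grasp_force: 60.0
```

Call:
move_arm(commands=[[-0.002, 0.041, 0, 0, 0, 0, 0], [-0.002, 0.041, 0, 0, 0, 0, 0], [-0.002, 0.041, 0, 0, 0, 0, 0], [-0.002, 0.041, 0, 0, 0, 0, 0], [-0.002, 0.041, 0, 0, 0, 0, 0], [-0.001, 0.041, 0, 0, 0, 0, 0], [0, 0.01, 0, 0, 0, 0, 0], [0, 0, 0, 0, 0, 0, 0], [0, 0, 0, 0, 0, 0, 0], [0, 0, 0, 0, 0, 0, 0]])

```text
clock: 30.87
tcp_pos: [0.5976, 0.3084, 0.2054]
tcp_rot: [0.045, 3.141, -0.003]
contact_force: [0.4, -0.8, -0.9]
grip_width: 0.0145
grasp_force: 60.0
```

```bash
python3 - <<'E'
from h import *
np.set_printoptions(precision=4,suppress=True)
to([.5946,.3140,.16])
s=ctrl.get_state(); print(s['grasp_force'])
E
```

```text
t 30.87 tcp [0.5976 0.3084 0.2054] yaw tool x 178.36 w 0.0145 q [ 0.02  0.66 -0.82  1.5   0.5   1.2   0.66]
tool shift [0.0032 0.0056 0.0454]
59.9888277053833
```

Call:
move_arm(commands=[[0.0025, 0.0055, 0.02, 0, 0, 0, 0], [0, 0, 0.03, 0, 0, 0, 0], [0, 0, 0.015, 0, 0, 0, 0], [0, 0, 0, 0, 0, 0, 0], [0, 0, 0, 0, 0, 0, 0]])

```text
clock: 31.28
tcp_pos: [0.595, 0.3138, 0.1398]
tcp_rot: [-0.046, -3.14, 0.003]
contact_force: [0.8, -0.1, 0.4]
grip_width: 0.0146
grasp_force: 60.0
```

```bash
python3 - <<'E'
from h import *
np.set_printoptions(precision=4,suppress=True)
to([.5953,.3140,.1175])
E
```

```text
t 31.28 tcp [0.595  0.3138 0.1398] yaw tool x 178.32 w 0.0146 q [-0.01  0.73 -0.78  1.55  0.56  1.1   0.62]
tool shift [-0.0004  0.0003  0.0223]
```

Call:
move_arm(commands=[[0, 0, 0.006, 0, 0, 0, 0], [0, 0, 0.005, 0, 0, 0, 0], [0, 0, 0.005, 0, 0, 0, 0], [0, 0, 0.004, 0, 0, 0, 0], [0, 0, 0.003, 0, 0, 0, 0], [0, 0, 0.002, 0, 0, 0, 0], [0, 0, 0, 0, 0, 0, 0]])

```text
clock: 31.87
tcp_pos: [0.5963, 0.3146, 0.1166]
tcp_rot: [0.045, 3.139, -0.002]
contact_force: [1.4, -2.9, 2.0]
grip_width: 0.0143
grasp_force: 60.0
```

Call:
move_arm(commands=[[0, 0, 0.002, 0, 0, 0, 0], [0, 0, 0, 0, 0, 0, 0]])

```text
clock: 32.03
tcp_pos: [0.5964, 0.3147, 0.1163]
tcp_rot: [0.045, 3.138, -0.004]
contact_force: [-3.0, -8.0, 15.4]
grip_width: 0.0144
grasp_force: 60.0
```

Call:
move_arm(commands=[[0, 0, -0.002, 0, 0, 0, 0.1], [0, 0, 0, 0, 0, 0, 0.35], [0, 0, 0, 0, 0, 0, 0.35], [0, 0, 0, 0, 0, 0, 0.42], [0, 0, -0.03, 0, 0, 0, 0.42], [0, 0, -0.041, 0, 0, 0, 0.42], [0.002, -0.041, -0.02, 0, 0, 2.1, 0.42], [0.002, -0.041, 0, 0, 0, 0, 0.42], [0.002, -0.041, 0, 0, 0, 0, 0.42], [0.002, -0.041, 0, 0, 0, 0, 0.42], [0.002, -0.041, 0, 0, 0, 0, 0.42], [0.002, -0.041, 0, 0, 0, 0, 0.42]])

```text
clock: 33.03
tcp_pos: [0.5682, 0.074, 0.2046]
tcp_rot: [-0.098, -3.14, -0.002]
contact_force: [1.3, -0.1, 0.4]
grip_width: 0.0386
grasp_force: 0.0
```

Call:
move_arm(commands=[[0.001, -0.041, 0, 0, 0, 0, 0.42], [0.001, -0.041, 0, 0, 0, 0, 0.42], [0.001, -0.041, 0, 0, 0, 0, 0.42], [0.001, -0.041, 0, 0, 0, 0, 0.42], [0.001, -0.041, 0, 0, 0, 0, 0.42], [0.001, -0.041, 0, 0, 0, 0, 0.42], [0.001, -0.041, 0, 0, 0, 0, 0.42], [0, -0.041, 0, 0, 0, 0, 0.42], [0, -0.03, 0.02, 0, 0, 0, 0.42], [0, 0, 0.02, 0, 0, 0, 0.42], [0, 0, 0, 0, 0, 0, 0.42], [0, 0, 0, 0, 0, 0, 0.42]])

```text
clock: 34.03
tcp_pos: [0.5386, -0.2804, 0.1636]
tcp_rot: [-0.099, -3.138, -0.005]
contact_force: [-0.1, 1.0, 0.8]
grip_width: 0.0388
grasp_force: 0.0
```

```bash
cat >> h.py <<'E'
def loaded():
    for n in ['side','scene']:
        p=eyes.get_image(n); X=dep(p,np.argwhere(p['z_map']>0))
        for k,y in [(1,.134),(2,.194),(3,.254),(4,.314)]:
            # body end outside stations (towards robot) and all lengths
            m=(X[:,2]>.112)&(X[:,2]<.16)&(abs(X[:,1]-y)<.007)&(X[:,0]>.535)&(X[:,0]<.66)
            b=m&(X[:,0]<.565); g=m&(X[:,0]>.58)&(X[:,0]<.607)
            if m.sum()>15: print(n,k,m.sum(),'x %.4f..%.4f'%tuple(np.percentile(X[m][:,0],[1,99])),'ztop end %.4f mid %.4f'%tuple(np.percentile(X[i][:,2],85) if i.sum()>3 else np.nan for i in (b,g)))
E
python3 - <<'E'
from h import *
np.set_printoptions(precision=4,suppress=True)
to([.5625,-.298,.0055]); loaded()
mat_tubes(eyes.get_image('scene'))
E
```

```text
t 34.03 tcp [ 0.5386 -0.2804  0.1636] yaw tool x 176.4 w 0.0388 q [ 1.    0.58 -0.77  1.71  0.45  1.04  1.59]
tool shift [-0.0252 -0.0166  0.158 ]
side 2 20 x 0.5642..0.6147 ztop end nan mid nan
side 3 25 x 0.5673..0.6177 ztop end nan mid nan
side 4 198 x 0.5400..0.6478 ztop end 0.1302 mid 0.1304
scene 1 38 x 0.5657..0.6192 ztop end nan mid nan
scene 2 35 x 0.5671..0.6207 ztop end nan mid nan
scene 3 35 x 0.5697..0.6214 ztop end nan mid nan
scene 4 261 x 0.5447..0.6501 ztop end 0.1310 mid 0.1308
c [ 0.4228 -0.1709] L 0.112 cap dir 7.1 body w 0.0205 capw 0.0335 z95 0.0241 px [238. 238.]
c [ 0.4219 -0.2645] L 0.108 cap dir -2.5 body w 0.0167 capw 0.0272 z95 0.0199 px [253. 198.]
c [ 0.4114 -0.3651] L 0.109 cap dir -5.7 body w 0.0119 capw 0.0190 z95 0.0156 px [268. 152.]
c [ 0.6004 -0.0972] L 0.110 cap dir 6.5 body w 0.0145 capw 0.0263 z95 0.0195 px [282. 297.]
c [ 0.5631 -0.2986] L 0.111 cap dir -4.4 body w 0.0149 capw 0.0251 z95 0.0194 px [308. 201.]
c [ 0.5634 -0.3947] L 0.109 cap dir -9.3 body w 0.0126 capw 0.0198 z95 0.0148 px [329. 154.]
```

Call:
move_arm(commands=[[-0.0125, -0.008, 0.03, 0, 0, 0, 0.42], [-0.0125, -0.008, 0.04, 0, 0, 0, 0.42], [0, 0, 0.04, 0, 0, 0, 0.42], [0, 0, 0.03, 0, 0, 0, 0.42], [0, 0, 0.008, 0, 0, 0, 0.42], [0, 0, 0, 0, 0, 0, 0.42], [0, 0, 0, 0, 0, 0, 0.42]])

```text
clock: 34.77
tcp_pos: [0.5645, -0.2986, 0.0195]
tcp_rot: [0.098, 3.138, -0.0]
contact_force: [0.0, 0.5, 0.9]
grip_width: 0.0388
grasp_force: 0.0
```

```bash
python3 - <<'E'
from h import *
np.set_printoptions(precision=4,suppress=True)
to([.5623,-.298,.0055])
E
```

```text
t 34.77 tcp [ 0.5645 -0.2986  0.0195] yaw tool x 176.44 w 0.0388 q [ 0.9   0.8  -0.64  1.7   0.61  0.85  1.5 ]
tool shift [0.0023 0.0005 0.014 ]
```

Call:
move_arm(commands=[[0.002, 0.0005, 0.008, 0, 0, 0, 0.42], [0, 0, 0.006, 0, 0, 0, 0.42], [0, 0, 0, 0, 0, 0, 0.42], [0, 0, 0, 0, 0, 0, 0], [0, 0, 0, 0, 0, 0, 0], [0, 0, 0, 0, 0, 0, 0], [0, 0, 0, 0, 0, 0, 0], [0, 0, 0, 0, 0, 0, 0], [0, 0, 0, 0, 0, 0, 0]])

```text
clock: 35.52
tcp_pos: [0.5611, -0.2989, 0.004]
tcp_rot: [0.1, 3.14, -0.0]
contact_force: [-1.0, 0.2, 2.2]
grip_width: 0.0143
grasp_force: 60.0
```

Call:
move_arm(commands=[[0, 0, -0.01, 0, 0, 0, 0], [0, 0, -0.03, 0, 0, 0, 0], [0, 0, -0.041, 0, 0, 0, 0], [0, 0, -0.041, 0, 0, 0, 0], [0, 0, -0.041, 0, 0, 0, 0], [-0.002, 0.02, -0.041, 0, 0, -2.1, 0], [-0.002, 0.041, 0, 0, 0, 0, 0], [-0.002, 0.041, 0, 0, 0, 0, 0], [-0.002, 0.041, 0, 0, 0, 0, 0], [-0.002, 0.041, 0, 0, 0, 0, 0], [-0.002, 0.041, 0, 0, 0, 0, 0], [-0.002, 0.041, 0, 0, 0, 0, 0]])

```text
clock: 36.52
tcp_pos: [0.5821, -0.0332, 0.2049]
tcp_rot: [0.042, 3.141, -0.001]
contact_force: [0.1, -0.5, 0.3]
grip_width: 0.0143
grasp_force: 60.0
```

Call:
move_arm(commands=[[-0.001, 0.041, 0, 0, 0, 0, 0], [-0.001, 0.041, 0, 0, 0, 0, 0], [-0.001, 0.041, 0, 0, 0, 0, 0], [-0.001, 0.041, 0, 0, 0, 0, 0], [0, 0.041, 0, 0, 0, 0, 0], [0, 0.041, 0, 0, 0, 0, 0], [0, 0.041, 0, 0, 0, 0, 0], [0, 0, 0, 0, 0, 0, 0], [0, 0, 0, 0, 0, 0, 0], [0, 0, 0, 0, 0, 0, 0]])

```text
clock: 37.35
tcp_pos: [0.5939, 0.2517, 0.2043]
tcp_rot: [-0.04, -3.141, 0.001]
contact_force: [0.9, -1.2, -0.3]
grip_width: 0.0145
grasp_force: 60.0
```

```bash
python3 - <<'E'
from h import *
np.set_printoptions(precision=4,suppress=True)
to([.5943,.254,.14])
E
```

```text
t 37.35 tcp [0.5939 0.2517 0.2043] yaw tool x 178.53 w 0.0145 q [ 0.13  0.62 -0.83  1.58  0.48  1.17  0.74]
tool shift [-0.0003  0.0023  0.0643]
```

Call:
move_arm(commands=[[0.001, 0.002, 0.02, 0, 0, 0, 0], [0, 0, 0.03, 0, 0, 0, 0], [0, 0, 0.014, 0, 0, 0, 0], [0, 0, 0, 0, 0, 0, 0], [0, 0, 0, 0, 0, 0, 0], [0, 0, 0, 0, 0, 0, 0]])

```text
clock: 37.85
tcp_pos: [0.5942, 0.2533, 0.1414]
tcp_rot: [0.045, 3.14, 0.001]
contact_force: [-0.1, 0.8, -0.4]
grip_width: 0.0145
grasp_force: 60.0
```

```bash
python3 - <<'E'
from h import *
np.set_printoptions(precision=4,suppress=True)
to([.593,.254,.116])
E
```

```text
t 37.85 tcp [0.5942 0.2533 0.1414] yaw tool x 178.38 w 0.0145 q [ 0.1   0.68 -0.79  1.63  0.54  1.06  0.69]
tool shift [0.0013 0.0006 0.0254]
```

Call:
move_arm(commands=[[0.001, 0.0005, 0.008, 0, 0, 0, 0], [0, 0, 0.005, 0, 0, 0, 0], [0, 0, 0.005, 0, 0, 0, 0], [0, 0, 0.005, 0, 0, 0, 0], [0, 0, 0.003, 0, 0, 0, 0], [0, 0, 0.002, 0, 0, 0, 0], [0, 0, 0, 0, 0, 0, 0]])

```text
clock: 38.43
tcp_pos: [0.5935, 0.2533, 0.1152]
tcp_rot: [0.044, 3.139, -0.004]
contact_force: [-4.5, -7.5, 19.8]
grip_width: 0.0143
grasp_force: 60.0
```

Call:
move_arm(commands=[[0, 0, -0.002, 0, 0, 0, 0.1], [0, 0, 0, 0, 0, 0, 0.35], [0, 0, 0, 0, 0, 0, 0.35], [0, 0, 0, 0, 0, 0, 0.42], [0, 0, -0.03, 0, 0, 0, 0.42], [0, 0, -0.041, 0, 0, 0, 0.42], [0.012, -0.03, -0.02, 0, 0, 1.1, 0.42], [0.012, -0.039, 0, 0, 0, 0, 0.42], [0.012, -0.039, 0, 0, 0, 0, 0.42], [0.012, -0.039, 0, 0, 0, 0, 0.42], [0.012, -0.039, 0, 0, 0, 0, 0.42], [0.012, -0.039, 0, 0, 0, 0, 0.42]])

```text
clock: 39.43
tcp_pos: [0.5093, 0.0313, 0.2046]
tcp_rot: [-0.072, -3.14, -0.001]
contact_force: [1.3, -1.2, 0.3]
grip_width: 0.0382
grasp_force: 0.0
```

Call:
move_arm(commands=[[0.012, -0.039, 0, 0, 0, 0, 0.42], [0.012, -0.039, 0, 0, 0, 0, 0.42], [0.012, -0.039, 0, 0, 0, 0, 0.42], [0.012, -0.039, 0, 0, 0, 0, 0.42], [0.012, -0.039, 0, 0, 0, 0, 0.42], [0.012, -0.039, 0, 0, 0, 0, 0.42], [0.012, -0.039, 0, 0, 0, 0, 0.42], [0, -0.015, 0.02, 0, 0, 0, 0.42], [0, 0, 0.03, 0, 0, 0, 0.42], [0, 0, 0, 0, 0, 0, 0.42], [0, 0, 0, 0, 0, 0, 0.42]])

```text
clock: 40.35
tcp_pos: [0.4122, -0.2496, 0.1539]
tcp_rot: [-0.071, -3.138, -0.006]
contact_force: [-0.5, -0.9, 0.0]
grip_width: 0.0388
grasp_force: 0.0
```

```bash
python3 - <<'E'
from h import *
np.set_printoptions(precision=4,suppress=True)
to([.4203,-.265,.0055]); loaded()
mat_tubes(eyes.get_image('scene'))
E
```

```text
t 40.35 tcp [ 0.4122 -0.2496  0.1539] yaw tool x 177.41 w 0.0388 q [ 1.16  0.37 -0.79  2.02  0.33  0.89  1.71]
tool shift [-0.0092 -0.0156  0.1483]
side 1 24 x 0.5636..0.6151 ztop end 0.1153 mid nan
side 2 28 x 0.5655..0.6166 ztop end nan mid nan
side 3 194 x 0.5380..0.6443 ztop end 0.1296 mid 0.1300
side 4 203 x 0.5401..0.6468 ztop end 0.1298 mid 0.1298
scene 1 40 x 0.5665..0.6187 ztop end nan mid nan
scene 2 33 x 0.5681..0.6201 ztop end nan mid nan
scene 3 264 x 0.5436..0.6492 ztop end 0.1303 mid 0.1310
scene 4 263 x 0.5454..0.6505 ztop end 0.1309 mid 0.1312
c [ 0.4235 -0.171 ] L 0.111 cap dir 6.2 body w 0.0210 capw 0.0336 z95 0.0242 px [238. 238.]
c [ 0.4213 -0.2645] L 0.108 cap dir -2.7 body w 0.0166 capw 0.0272 z95 0.0196 px [253. 198.]
c [ 0.4117 -0.3651] L 0.109 cap dir -5.7 body w 0.0121 capw 0.0190 z95 0.0161 px [268. 152.]
c [ 0.6003 -0.0973] L 0.110 cap dir 6.4 body w 0.0148 capw 0.0256 z95 0.0196 px [281. 297.]
c [ 0.5631 -0.3946] L 0.108 cap dir -9.3 body w 0.0111 capw 0.0199 z95 0.0146 px [329. 154.]
```

Call:
move_arm(commands=[[-0.005, -0.008, 0.03, 0, 0, 0, 0.42], [-0.004, -0.008, 0.04, 0, 0, 0, 0.42], [0, 0, 0.04, 0, 0, 0, 0.42], [0, 0, 0.02, 0, 0, 0, 0.42], [0, 0, 0.008, 0, 0, 0, 0.42], [0, 0, 0, 0, 0, 0, 0.42], [0, 0, 0, 0, 0, 0, 0.42]])

```text
clock: 41.08
tcp_pos: [0.4231, -0.2675, 0.0185]
tcp_rot: [0.07, 3.139, -0.001]
contact_force: [0.9, -0.6, 0.4]
grip_width: 0.0387
grasp_force: 0.0
```

```bash
python3 - <<'E'
from h import *
np.set_printoptions(precision=4,suppress=True)
to([.4203,-.265,.0055])
E
```

```text
t 41.08 tcp [ 0.4231 -0.2675  0.0185] yaw tool x 177.43 w 0.0387 q [ 1.01  0.61 -0.61  2.05  0.58  0.65  1.53]
tool shift [0.003  0.0024 0.013 ]
```

Call:
move_arm(commands=[[0.003, 0.002, 0.007, 0, 0, 0, 0.42], [0, 0, 0.006, 0, 0, 0, 0.42], [0, 0, 0, 0, 0, 0, 0.42], [0, 0, 0, 0, 0, 0, 0], [0, 0, 0, 0, 0, 0, 0], [0, 0, 0, 0, 0, 0, 0], [0, 0, 0, 0, 0, 0, 0], [0, 0, 0, 0, 0, 0, 0], [0, 0, 0, 0, 0, 0, 0]])

```text
clock: 41.83
tcp_pos: [0.4189, -0.2657, 0.0043]
tcp_rot: [0.073, 3.14, -0.0]
contact_force: [-0.6, -0.4, 2.0]
grip_width: 0.0146
grasp_force: 60.0
```

Call:
move_arm(commands=[[0, 0, -0.01, 0, 0, 0, 0], [0, 0, -0.03, 0, 0, 0, 0], [0, 0, -0.041, 0, 0, 0, 0], [0, 0, -0.041, 0, 0, 0, 0], [0, 0, -0.041, 0, 0, 0, 0], [0, 0, -0.041, 0, 0, -1.1, 0], [-0.0134, 0.0386, 0, 0, 0, 0, 0], [-0.0134, 0.0386, 0, 0, 0, 0, 0], [-0.0134, 0.0386, 0, 0, 0, 0, 0], [-0.0134, 0.0386, 0, 0, 0, 0, 0], [-0.0134, 0.0386, 0, 0, 0, 0, 0], [-0.0134, 0.0386, 0, 0, 0, 0, 0]])

```text
clock: 42.83
tcp_pos: [0.5053, -0.0345, 0.2088]
tcp_rot: [0.043, 3.141, -0.001]
contact_force: [0.2, -0.5, -1.1]
grip_width: 0.0147
grasp_force: 60.0
```

Call:
move_arm(commands=[[-0.0134, 0.0386, 0, 0, 0, 0, 0], [-0.0134, 0.0386, 0, 0, 0, 0, 0], [-0.0134, 0.0386, 0, 0, 0, 0, 0], [-0.0134, 0.0386, 0, 0, 0, 0, 0], [-0.0134, 0.0386, 0, 0, 0, 0, 0], [-0.0134, 0.0386, 0, 0, 0, 0, 0], [0, 0, 0, 0, 0, 0, 0], [0, 0, 0, 0, 0, 0, 0], [0, 0, 0, 0, 0, 0, 0]])

```text
clock: 43.58
tcp_pos: [0.5914, 0.1931, 0.2081]
tcp_rot: [-0.041, -3.14, 0.001]
contact_force: [0.4, -1.4, -0.3]
grip_width: 0.0147
grasp_force: 60.0
```

```bash
python3 - <<'E'
from h import *
np.set_printoptions(precision=4,suppress=True)
to([.5925,.194,.14])
E
```

```text
t 43.58 tcp [0.5914 0.1931 0.2081] yaw tool x 178.52 w 0.0147 q [ 0.25  0.58 -0.86  1.63  0.47  1.15  0.82]
tool shift [-0.0012  0.001   0.0681]
```

Call:
move_arm(commands=[[0, 0.001, 0.02, 0, 0, 0, 0], [0, 0, 0.03, 0, 0, 0, 0], [0, 0, 0.017, 0, 0, 0, 0], [0, 0, 0, 0, 0, 0, 0], [0, 0, 0, 0, 0, 0, 0], [0, 0, 0, 0, 0, 0, 0]])

```text
clock: 44.08
tcp_pos: [0.5928, 0.1931, 0.1425]
tcp_rot: [0.045, 3.14, 0.0]
contact_force: [-0.0, -0.3, 0.3]
grip_width: 0.0145
grasp_force: 60.0
```

```bash
python3 - <<'E'
from h import *
np.set_printoptions(precision=4,suppress=True)
to([.5915,.194,.116])
E
```

```text
t 44.08 tcp [0.5928 0.1931 0.1425] yaw tool x 178.34 w 0.0145 q [ 0.22  0.65 -0.81  1.69  0.53  1.04  0.77]
tool shift [0.0014 0.0009 0.0265]
```

Call:
move_arm(commands=[[0.001, 0.0005, 0.009, 0, 0, 0, 0], [0, 0, 0.005, 0, 0, 0, 0], [0, 0, 0.005, 0, 0, 0, 0], [0, 0, 0.005, 0, 0, 0, 0], [0, 0, 0.003, 0, 0, 0, 0], [0, 0, 0.002, 0, 0, 0, 0], [0, 0, 0, 0, 0, 0, 0]])

```text
clock: 44.67
tcp_pos: [0.592, 0.1936, 0.1159]
tcp_rot: [0.044, 3.139, -0.005]
contact_force: [-7.9, -8.0, 28.1]
grip_width: 0.0149
grasp_force: 60.0
```

Call:
move_arm(commands=[[0, 0, -0.003, 0, 0, 0, 0.1], [0, 0, 0, 0, 0, 0, 0.35], [0, 0, 0, 0, 0, 0, 0.35], [0, 0, 0, 0, 0, 0, 0.42], [0, 0, -0.03, 0, 0, 0, 0.42], [0, 0, -0.041, 0, 0, 0, 0.42], [-0.002, -0.041, -0.02, 0, 0, 0, 0.42], [-0.002, -0.041, 0, 0, 0, 0, 0.42], [-0.002, -0.041, 0, 0, 0, 0, 0.42], [-0.002, -0.041, 0, 0, 0, 0, 0.42], [-0.002, -0.041, 0, 0, 0, 0, 0.42], [-0.002, -0.041, 0, 0, 0, 0, 0.42]])

```text
clock: 45.67
tcp_pos: [0.5958, -0.0493, 0.2039]
tcp_rot: [-0.041, -3.141, -0.001]
contact_force: [1.7, -0.3, -0.3]
grip_width: 0.0385
grasp_force: 0.0
```

Call:
move_arm(commands=[[-0.002, -0.041, 0, 0, 0, 0, 0.38], [0, 0, 0.03, 0, 0, -4.1, 0.38], [0, 0, 0.02, 0, 0, -4.1, 0.38], [0, 0, 0, 0, 0, 0, 0.38], [0, 0, 0, 0, 0, 0, 0.38], [0, 0, 0, 0, 0, 0, 0.38]])

```text
clock: 46.17
tcp_pos: [0.5977, -0.0875, 0.1551]
tcp_rot: [-0.182, 3.135, 0.002]
contact_force: [-0.0, 0.2, 0.0]
grip_width: 0.0346
grasp_force: 0.0
```

```bash
python3 - <<'E'
from h import *
np.set_printoptions(precision=4,suppress=True)
to([.599,-.098,.0055]); loaded()
p=eyes.get_image('scene'); mat_tubes(p)
for n in ('scene','side'):
    p=eyes.get_image(n); r=models.landmark_of('beaker',p)[0]; print(n,r['p'],onz(p,r['point'],0))
E
```

```text
t 46.17 tcp [ 0.5977 -0.0875  0.1551] yaw tool x -173.36 w 0.0346 q [ 0.71  0.61 -0.84  1.73  0.52  1.04  1.38]
tool shift [ 0.0001 -0.0107  0.1496]
side 1 19 x 0.5641..0.6146 ztop end 0.1142 mid nan
side 2 169 x 0.5376..0.6433 ztop end 0.1295 mid 0.1303
side 3 201 x 0.5384..0.6437 ztop end 0.1293 mid 0.1295
side 4 199 x 0.5403..0.6470 ztop end 0.1295 mid 0.1293
scene 1 37 x 0.5664..0.6185 ztop end nan mid nan
scene 2 267 x 0.5423..0.6471 ztop end 0.1307 mid 0.1309
scene 3 270 x 0.5435..0.6489 ztop end 0.1310 mid 0.1305
scene 4 258 x 0.5446..0.6504 ztop end 0.1306 mid 0.1304
c [ 0.4229 -0.1712] L 0.110 cap dir 5.8 body w 0.0216 capw 0.0341 z95 0.0246 px [238. 238.]
c [ 0.4119 -0.3651] L 0.109 cap dir -5.5 body w 0.0116 capw 0.0204 z95 0.0155 px [268. 152.]
c [ 0.6001 -0.0973] L 0.110 cap dir 6.7 body w 0.0152 capw 0.0253 z95 0.0195 px [282. 297.]
c [ 0.5634 -0.3947] L 0.107 cap dir -9.3 body w 0.0116 capw 0.0198 z95 0.0151 px [329. 154.]
scene 0.63 [[ 0.6263 -0.024   0.    ]]
side 0.63 [[0.6397 0.101  0.    ]]
```

Call:
move_arm(commands=[[0, -0.0105, 0.02, 0, 0, 0, 0.38], [0, 0, 0.03, 0, 0, 0, 0.38], [0, 0, 0.03, 0, 0, 0, 0.38], [0, 0, 0.03, 0, 0, 0, 0.38], [0, 0, 0.02, 0, 0, 0, 0.38], [0, 0, 0.005, 0, 0, 0, 0.38], [0, 0, 0, 0, 0, 0, 0.38], [0, 0, 0, 0, 0, 0, 0.38]])

```text
clock: 47.18
tcp_pos: [0.5992, -0.0991, 0.0203]
tcp_rot: [-0.182, 3.135, 0.0]
contact_force: [-0.3, 0.8, 1.5]
grip_width: 0.0347
grasp_force: 0.0
```

```bash
python3 - <<'E'
from h import *
np.set_printoptions(precision=4,suppress=True)
to([.599,-.098,.0055])
E
```

```text
t 47.18 tcp [ 0.5992 -0.0991  0.0203] yaw tool x -173.34 w 0.0347 q [ 0.64  0.78 -0.71  1.78  0.67  0.84  1.29]
tool shift [0.0001 0.0011 0.0148]
```

Call:
move_arm(commands=[[0, 0.001, 0.009, 0, 0, 0, 0.38], [0, 0, 0.006, 0, 0, 0, 0.38], [0, 0, 0, 0, 0, 0, 0.38], [0, 0, 0, 0, 0, 0, 0], [0, 0, 0, 0, 0, 0, 0], [0, 0, 0, 0, 0, 0, 0], [0, 0, 0, 0, 0, 0, 0], [0, 0, 0, 0, 0, 0, 0], [0, 0, 0, 0, 0, 0, 0]])

```text
clock: 47.93
tcp_pos: [0.5985, -0.0984, 0.0047]
tcp_rot: [-0.182, 3.136, -0.0]
contact_force: [-0.5, 0.6, 2.7]
grip_width: 0.0142
grasp_force: 60.0
```

Call:
move_arm(commands=[[0, 0, -0.01, 0, 0, 0, 0], [0, 0, -0.03, 0, 0, 0, 0], [0, 0, -0.041, 0, 0, 0, 0], [0, 0, -0.041, 0, 0, 0, 0], [0, 0, -0.041, 0, 0, 4.1, 0], [0, 0, -0.041, 0, 0, 4.1, 0], [0.0023, 0.0387, 0, 0, 0, 0, 0], [0.0023, 0.0387, 0, 0, 0, 0, 0], [0.0023, 0.0387, 0, 0, 0, 0, 0], [0.0023, 0.0387, 0, 0, 0, 0, 0], [0.0023, 0.0387, 0, 0, 0, 0, 0], [0.0023, 0.0387, 0, 0, 0, 0, 0]])

```text
clock: 48.93
tcp_pos: [0.5902, 0.1357, 0.2092]
tcp_rot: [0.043, 3.141, -0.0]
contact_force: [0.2, 0.2, -0.7]
grip_width: 0.0143
grasp_force: 60.0
```

Call:
move_arm(commands=[[0, 0, 0.02, 0, 0, 0, 0], [0, 0, 0.02, 0, 0, 0, 0], [0, 0, 0.02, 0, 0, 0, 0], [0, 0, 0, 0, 0, 0, 0], [0, 0, 0, 0, 0, 0, 0], [0, 0, 0, 0, 0, 0, 0]])

```text
clock: 49.43
tcp_pos: [0.5912, 0.1344, 0.1497]
tcp_rot: [0.043, 3.14, 0.001]
contact_force: [-0.1, -0.4, -0.1]
grip_width: 0.014
grasp_force: 60.0
```

```bash
python3 - <<'E'
from h import *
np.set_printoptions(precision=4,suppress=True)
to([.5912,.134,.116])
E
```

```text
t 49.43 tcp [0.5912 0.1344 0.1497] yaw tool x 178.45 w 0.014 q [ 0.33  0.62 -0.83  1.72  0.52  1.03  0.87]
tool shift [ 0.0001 -0.0004  0.0337]
```

Call:
move_arm(commands=[[0, -0.0005, 0.015, 0, 0, 0, 0], [0, 0, 0.006, 0, 0, 0, 0], [0, 0, 0.005, 0, 0, 0, 0], [0, 0, 0.005, 0, 0, 0, 0], [0, 0, 0.003, 0, 0, 0, 0], [0, 0, 0.002, 0, 0, 0, 0], [0, 0, 0, 0, 0, 0, 0]])

```text
clock: 50.02
tcp_pos: [0.5911, 0.133, 0.1161]
tcp_rot: [0.043, 3.14, -0.005]
contact_force: [-9.3, -6.8, 30.1]
grip_width: 0.0146
grasp_force: 60.0
```

Call:
move_arm(commands=[[0, 0, -0.003, 0, 0, 0, 0.1], [0, 0, 0, 0, 0, 0, 0.35], [0, 0, 0, 0, 0, 0, 0.35], [0, 0, 0, 0, 0, 0, 0.42], [0, 0, -0.03, 0, 0, 0, 0.42], [0, 0, -0.041, 0, 0, 0, 0.42], [0, 0, -0.02, 0, 0, 0, 0.42], [0.0214, 0.0403, 0, 0, 0, 0, 0.42], [0.0214, 0.0403, 0, 0, 0, 0, 0.42], [0.0214, 0.0403, 0, 0, 0, 0, 0.42], [0.0214, 0.0403, 0, 0, 0, 0, 0.42]])

```text
clock: 50.93
tcp_pos: [0.5154, 0.284, 0.2059]
tcp_rot: [-0.044, -3.141, -0.0]
contact_force: [0.2, 0.8, 0.3]
grip_width: 0.0384
grasp_force: 0.0
```

Call:
move_arm(commands=[[0.0214, 0.0403, 0, 0, 0, 0, 0.42], [0.0214, 0.0403, 0, 0, 0, 0, 0.42], [0.0214, 0.0403, 0, 0, 0, 0, 0.42], [0, 0, 0, 0, 0, 0, 0.42], [0, 0, 0, 0, 0, 0, 0.42], [0, 0, 0, 0, 0, 0, 0.42], [0, 0, 0, 0, 0, 0, 0.42]])

```text
clock: 51.52
tcp_pos: [0.4619, 0.3931, 0.2055]
tcp_rot: [-0.046, -3.141, 0.002]
contact_force: [0.3, 0.1, -0.1]
grip_width: 0.0383
grasp_force: 0.0
```

```bash
python3 - <<'E'
from h import *
np.set_printoptions(precision=4,suppress=True)
to([.449,.4186,.0735]); loaded()
p=eyes.get_image('wrist')
for r in models.landmark_of('switch_tip',p)[:2]: print(np.round(r['point']),round(r['p'],2),onz(p,r['point'],.083)[0])
X=dep(p,np.argwhere(p['z_map']>0)); m=(X[:,2]>.07)&(X[:,2]<.11)&(X[:,0]>.42)&(X[:,0]<.5)&(X[:,1]>.36)&(X[:,1]<.46); print(X[m].mean(0),m.sum())
p=eyes.get_image('scene'); cv2.imwrite('pics/s6.png',cv2.resize(p['color'][100:320,120:520,::-1],None,fx=2,fy=2))
E
```

```text
t 51.52 tcp [0.4619 0.3931 0.2055] yaw tool x 178.32 w 0.0383 q [-0.11  0.57 -0.89  1.67  0.48  1.13  0.41]
tool shift [0.0136 0.0254 0.132 ]
side 1 23 x 0.5360..0.5566 ztop end 0.1295 mid nan
side 3 85 x 0.5976..0.6450 ztop end nan mid 0.1286
side 4 126 x 0.5780..0.6464 ztop end nan mid 0.1307
scene 1 271 x 0.5416..0.6473 ztop end 0.1305 mid 0.1310
scene 2 267 x 0.5417..0.6469 ztop end 0.1306 mid 0.1311
scene 3 265 x 0.5434..0.6485 ztop end 0.1311 mid 0.1311
scene 4 261 x 0.5448..0.6504 ztop end 0.1307 mid 0.1303
[186. 352.] 0.59 [0.4503 0.4227 0.083 ]
[0.4494 0.4199 0.0847] 183
```

View pics/s6.png

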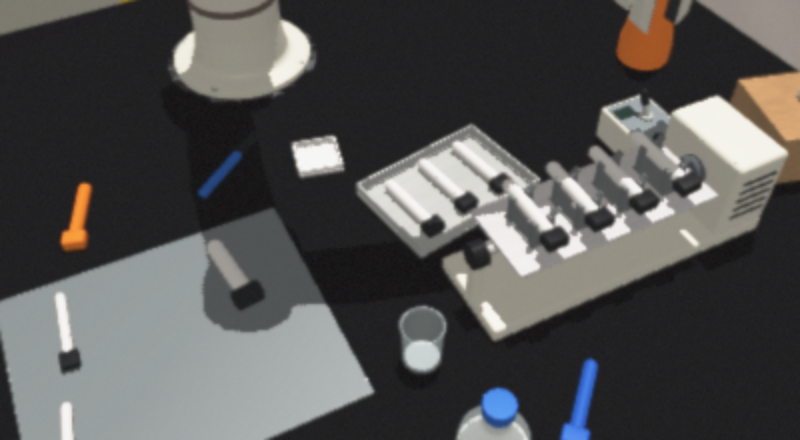

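The scene crop shows four tubes in the clips (row at (200,600)), all with tops at 130 mm so fully home. Three lie flat in the tray at (180,445), and the beaker stands at (340,422). Now I switch it on.

Call:
move_arm(commands=[[0.0136, 0.0254, 0, 0, 0, 0, 0.42], [0, 0, 0.03, 0, 0, 0, 0.42], [0, 0, 0.03, 0, 0, 0, 0.42], [0, 0, 0.03, 0, 0, 0, 0.42], [0, 0, 0.02, 0, 0, 0, 0.42], [0, 0, 0.012, 0, 0, 0, 0.42], [0, 0, 0.01, 0, 0, 0, 0.42], [0, 0, 0, 0, 0, 0, 0.42], [0, 0, 0, 0, 0, 0, 0.42], [0, 0, 0, 0, 0, 0, 0.42]], squeeze=10)

```text
clock: 52.6
tcp_pos: [0.4487, 0.4214, 0.0758]
tcp_rot: [0.043, 3.14, 0.003]
contact_force: [-0.5, 0.2, -0.1]
grip_width: 0.0386
grasp_force: 0.0
```

Call:
move_arm(commands=[[0, 0, 0, 0, 0, 0, 0], [0, 0, 0, 0, 0, 0, 0], [0, 0, 0, 0, 0, 0, 0], [0, 0, 0, 0, 0, 0, 0], [0, 0, 0, 0, 0, 0, 0], [0, 0, 0, 0, 0, 0, 0], [0, 0, 0, 0, 0, 0, 0], [0, 0, 0, 0, 0, 0, 0]])

```text
clock: 53.27
tcp_pos: [0.4482, 0.4201, 0.0746]
tcp_rot: [0.043, 3.141, -0.001]
contact_force: [-0.4, -3.2, 5.7]
grip_width: 0.0111
grasp_force: 10.0
```

Call:
move_arm(commands=[[-0.005, 0, -0.001, 0, 0, 0, 0], [-0.005, 0, -0.001, 0, 0, 0, 0], [-0.005, 0, 0, 0, 0, 0, 0], [-0.005, 0, 0, 0, 0, 0, 0], [-0.005, 0, 0.001, 0, 0, 0, 0], [-0.005, 0, 0.001, 0, 0, 0, 0], [-0.003, 0, 0, 0, 0, 0, 0], [-0.002, 0, 0, 0, 0, 0, 0], [0, 0, 0, 0, 0, 0, 0], [0, 0, 0, 0, 0, 0, 0]])

```text
clock: 54.1
tcp_pos: [0.48, 0.4193, 0.0729]
tcp_rot: [-0.04, -3.136, 0.003]
contact_force: [-8.2, -2.0, -0.7]
grip_width: 0.0111
grasp_force: 10.0
```

Call:
move_arm(commands=[[0.003, 0, 0, 0, 0, 0, 0.05], [0, 0, 0, 0, 0, 0, 0.42], [0, 0, 0, 0, 0, 0, 0.42], [0, 0, 0, 0, 0, 0, 0.42], [0, 0, 0, 0, 0, 0, 0.42], [0, 0, -0.03, 0, 0, 0, 0.42], [0, 0, -0.035, 0, 0, 0, 0.42], [0, 0, -0.035, 0, 0, 0, 0.42], [0, 0, -0.035, 0, 0, 0, 0.42], [0, 0, 0, 0, 0, 0, 0.42], [0, 0, 0, 0, 0, 0, 0.42], [0, 0, 0, 0, 0, 0, 0.42]])

```text
clock: 55.1
tcp_pos: [0.4804, 0.4193, 0.2093]
tcp_rot: [0.043, 3.14, -0.0]
contact_force: [-0.4, 1.1, -1.1]
grip_width: 0.0384
grasp_force: 0.0
```

```bash
python3 - <<'E'
from h import *
np.set_printoptions(precision=4,suppress=True)
where(); loaded()
p=eyes.get_image('wrist'); save('w7',p)
for r in models.landmark_of('switch_tip',p)[:2]: print(np.round(r['point']),round(r['p'],2),onz(p,r['point'],.083)[0])
X=dep(p,np.argwhere(p['z_map']>0)); m=(X[:,2]>.07)&(X[:,2]<.11)&(X[:,0]>.42)&(X[:,0]<.5)&(X[:,1]>.36)&(X[:,1]<.46); print(X[m].mean(0),m.sum())
E
```

```text
t 55.1 tcp [0.4804 0.4193 0.2093] yaw tool x 178.43 w 0.0384 q [-0.16  0.61 -0.87  1.59  0.5   1.17  0.41]
side 1 115 x 0.5370..0.6112 ztop end 0.1299 mid 0.1300
side 4 85 x 0.6039..0.6475 ztop end nan mid 0.1308
scene 1 279 x 0.5419..0.6478 ztop end 0.1309 mid 0.1311
scene 2 261 x 0.5414..0.6469 ztop end 0.1303 mid 0.1313
scene 3 266 x 0.5428..0.6490 ztop end 0.1311 mid 0.1310
scene 4 263 x 0.5453..0.6499 ztop end 0.1311 mid 0.1313
[200. 322.] 0.78 [0.4796 0.4208 0.083 ]
[0.4732 0.4199 0.0829] 239
```

View pics/w7.png

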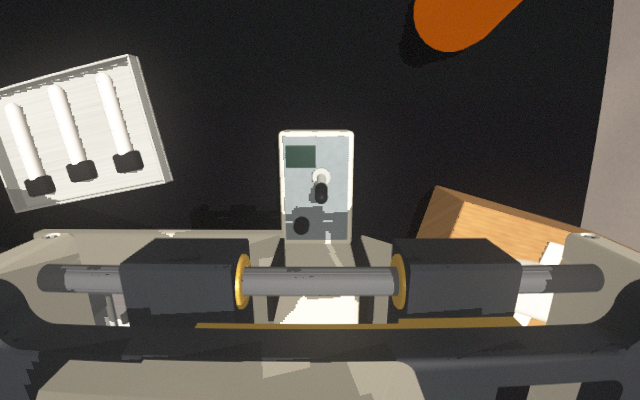

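The toggle at (190,321) leans away as it did at the start (landmark at x = 0.480, against 0.479 before), the tubes in the tray at (130,70) lie flat, and the robot touches nothing.

```bash
python3 -c "
from bench import order
print(order.close_job())"
```

```text
the job is handed in; nothing more can be done
None
```

I switched the rotator off, laid the three finished tubes flat in the tray, pressed the four 16 mm tubes fully home in clips 1–4, switched it on again, and handed the job in at about 55 s; its verdict was not shown.

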